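# Clamp bar onto the heatsink studs

### The job

Fit the missing clamp bar to the bare row of transistors on the heatsink: take the longer bar out of the wooden rack, lay it flat on the bench with its black strip underneath and let go, then take it across its width and thread it over the two bare studs. Lower it, do not let it drop, until it lies fully home and level with the strip on the transistors, then let go; leave the shorter bar and the other things on the bench where they are.

Things in the scene. Friction and masses are not known exactly. Their poses are not given: they have to be found in the camera images.
- bar_center (a point): Centre of the longer clamp bar's plate: aluminium, 140 x 30 x 8 mm, 0.1 kg, a 10 mm hole 55 mm either side of the middle, ends alike. A black strip 80 x 12 x 3 mm runs along the middle of one face. Axes: y along, z across the width, x square to the plate, away from the strip. At first on edge in the rack, z up, 25 mm up, strip on the side away from the robot. Flat on its strip: x up, 7 mm up.
- short_bar_center (a point): Centre of the shorter clamp bar, to be left in the rack: the same section, axes and strip position, 104 mm long, strip 52 mm, holes 76 mm apart. It stands on edge in another slot of the rack, parallel to the longer bar and 64 mm from it.
- rack_center (a point): Middle of the wooden bar rack (fixed), 22 mm above the bench; x across the slots, y along them. Base 140 (x) x 126 (y) x 6 mm with two rails along x, 18 mm wide, centred at y -49 and +49 mm, tops at 22 mm. Each has four slots 9.5 mm wide, 32 mm apart, whose floor, on which the bars stand, is 10 mm above the bench. Between the rails: an 80 mm gap, open down to the base.
- heatsink: Finned aluminium heatsink, fixed to the bench, 160 (x) x 190 (y) x 40 mm high; origin at the centre of its underside, z up. Two rows of four black transistors lie on its flat top along y: the near row (robot side) at x = -40 mm is bare, the far row at x = +40 mm already has its bar and nuts, top of its studs 72 mm above the bench. The bench between heatsink and rack is clear.
- seat (a point): Where bar_center lies when the bar is home on the near row: midway between the bare studs, 52 mm above the bench, 12 mm above the heatsink's top face; axes of the heatsink, y along the stud line. The strip then rests on the four transistors (each 5 mm high, 21 mm in x, 16 mm in y, 20 mm apart); their leads stick out to -x, under 3 mm above the face.
- stud_right (a point): Tip, on the axis, of the bare stud at -y of seat: upright threaded stud 8 mm in diameter, 32 mm high from the heatsink's top face, the last 3.5 mm tapered to 4.4 mm; 55 mm from seat; the tip is 72 mm above the bench.
- stud_left (a point): Tip of the other bare stud, at +y of seat, the same as stud_right.
- multimeter: Loose hand-held multimeter lying on its back, 185 x 88 x 39 mm; origin at the centre of its underside. To be left alone.
- screwdriver: Loose screwdriver (about 200 mm long, black handle) lying on the bench along its x axis; origin at its underside about the middle. To be left alone.
- tray: Loose grey two-compartment tray of nuts and washers, 85 x 120 x 25 mm; origin at the centre of its underside. To be left alone.
There are look-alikes about, which are no part of the job. Leave any blue look-alike of the part that bears bar_center alone.

How it is judged:
By the outcome, as a careful person would: the job done as asked, in the order asked, and still so for the second after the job is handed in, with the robot touching nothing.
It also fails if it takes over 53 s, if anything falls off the work surface, if the arm or the gripper's body presses on something with over 40 N, if the wrist force passes 120 N, or if a joint passes its speed limit or range.

### The arm

A 6-joint arm with a two-finger parallel gripper is mounted at the origin on the work surface. World frame = base frame: x ahead of the robot, y to its left, z up, the work surface at z = 0. Lengths are in mm, angles in rad, forces in N, time in s.
With the tool pointing down it reaches from about 300 to 750 mm from the base axis. Payload 8.5 kg.
Tool frame: the origin (TCP) lies midway between the tips of the shut fingers; the grasp point (between the pads) lies 19 mm behind it; z points along the fingers, y is the direction in which the jaws open and shut (so a half turn about z gives the same grasp; the last joint's range is limited). The gripper opens to 88 mm and grips with 3 to 60 N. Pads are 18 mm wide; open, the fingers measure 123 mm over their backs; the gripper's body (75 mm by 187 mm) begins 45 mm behind the grasp point.
Start: joints at [1.09, 0.381, 1.297, -0, 1.464, -0.215], TCP at [144.466, 530.669, 209.648] pointing down, gripper open.
Joint ranges: [-3.11, 3.11], [-0.89, 2.33], [0.22, 2.48], [-1.42, 4.56], [0.17, 2.85], [-2.88, 2.88]. Speed limits (rad/s): [2.39, 2.39, 3.14, 3.14, 3.14, 3.14].

### API

Orientations are given as [roll, pitch, yaw] about the fixed x, y, z axes, in that order (R = Rz(yaw) Ry(pitch) Rx(roll)).
In Python, from cell import readout, capture, calibration, workorder gives the robot as it stands.
- The arm moves only by the tool arm_command, never from a script. Its argument "moves" is a list that holds one entry, the list of rows, each a list of 7 numbers: the turn, a rotation vector about the tool's x, y, z in rad, then the shift along the tool's x, y, z in m, then the opening in per cent of the stroke, from 0 (shut) to 100 (fully open). In form: [[[wx, wy, wz, tx, ty, tz, grip], ...]]. A call has 1 to 8 rows; each row shifts and turns the commanded pose from where the row before left it, along the tool's axes as they then stand; what a row does not reach is not made up. A row lasts 1/10 s, in which the tool goes at most 50 mm and 8.59 degrees, less where a joint would pass 70% of its speed; a pose out of reach is approached as far as the arm can. A call is refused whole if a number of a shift passes 0.05 or a number of a turn 0.15, either way. A call with a gripper value outside its range is refused whole. The fingers move at their own pace and stop on an object; "force" is the grip in N (left out, the last holds). Time passes only in rows, so rows that do not move let the fingers close. It gives the time, the measured TCP pose, the force and the opening at its end, in the units of the state.
- readout.observe(): the state, without advancing time (a new reading comes with each control period).
- capture(name): name is "scene" or "top" or "wrist"; returns the picture (384x512x3 uint8, red, green, blue); there is no depth.
- calibration(name): a dict with "fx", "fy", "cx", "cy" (pixels), "cam_to_world" (4x4, takes a point from camera to world coordinates). Camera axes: x right, y down, z forward; pixel columns grow to the right and rows downward; lengths in mm; the calibration is good to about 2 mm. A picture is of the moment at which its call begins: read the wrist's pose just before it. calibration takes no time and is no camera call; for the wrist camera it gives the pose at the moment of the call.
- workorder.sign_off(): hands the job in, once; it reports no verdict.
The state is a dict: "time_s": time; "q": joint angles; "qvel": joint speeds; "joint_torque": joint torques, N m; "tcp_pos": TCP position; "tool_rot": TCP orientation; "contact_force": force on the tool from outside, world axes, zero at the start; "torque": the same for the moment, N m; "width": opening from 0.0 (shut) to 1.0 (fully open).
Only numpy, scipy, OpenCV 4.12 (cv2) and the standard library are available. Lean on these libraries where they do the work, as an engineer would, in place of code of your own. Each camera call takes 0.05 s, during which the arm holds its last target.

## Working session

There is one attempt and no reset: what is moved stays moved. The work goes in short steps, Python scripts to look and compute and a tool call to move; the robot and the scene stay as the last step left them, time stands still between calls to the robot, and variables do not carry over. Pictures are saved under pics/ and viewed, and the job is handed in when it is done.

Besides the shell and the picture viewer there is one more tool, called after "Emit:" as a command line: name --argument value ..., lists and objects as JSON in quotes. arm_command: Moves the arm, as the interface text tells. Its arguments: {"type":"object","properties":{"moves":{"type":"array","items":{"type":"array","items":{"type":"array","items":{"type":"number"}}}},"force":{"type":"number"}},"required":["moves"]}

```bash
ls; mkdir -p pics
python3 - <<'E'
from cell import readout,capture,calibration
import cv2,numpy as np
print(readout.observe())
for n in("scene","top","wrist"):
    c=calibration(n);print(n,c["fx"],c["fy"],c["cx"],c["cy"],np.round(c["cam_to_world"],3).tolist())
    im=capture(n);cv2.imwrite(f"pics/{n}0.png",im[:,:,::-1])
E
```

```text
pics
{'time_s': 0.0, 'q': array([ 1.08969835e+00,  3.81188106e-01,  1.29819203e+00, -1.92475913e-05,
        1.46356981e+00, -2.15315816e-01]), 'qvel': array([-1.61447196e-03, -9.32676700e-04,  1.56303937e-03, -8.47512297e-05,
       -2.05104863e-03, -3.48672379e-05]), 'joint_torque': array([-1.84884855e-03, -4.37922728e+01, -2.24546081e+01,  7.12299021e-02,
        3.52575153e-02, -9.31527870e-05]), 'tcp_pos': array([144.34384477, 530.42068269, 209.06520255]), 'tool_rot': array([-3.14026261e+00, -2.71301489e-04,  2.87581239e+00]), 'contact_force': array([ 0.08256728, -0.48028019,  0.63969392]), 'torque': array([-0.06220706,  0.03467009, -0.0034848 ]), 'width': 1.002436900803795}
scene 386.306695869108 386.306695869108 259.86408688961376 188.12113935113481 [[0.076, 0.694, -0.716, 1331.487], [0.997, -0.052, 0.055, -136.623], [0.001, -0.718, -0.696, 841.479], [0.0, 0.0, 0.0, 1.0]]
top 440.1318076715669 440.1318076715669 258.0200340867107 184.97888640489836 [[0.014, -0.996, 0.093, 416.624], [-1.0, -0.013, 0.012, -79.252], [-0.01, -0.093, -0.996, 1205.122], [0.0, 0.0, 0.0, 1.0]]
wrist 270.37968883084835 270.37968883084835 252.60703878491503 190.8715117840297 [[0.263, 0.916, 0.303, 64.424], [0.965, -0.249, -0.084, 552.037], [-0.001, 0.314, -0.949, 383.95], [0.0, 0.0, 0.0, 1.0]]
```

View pics/top0.png

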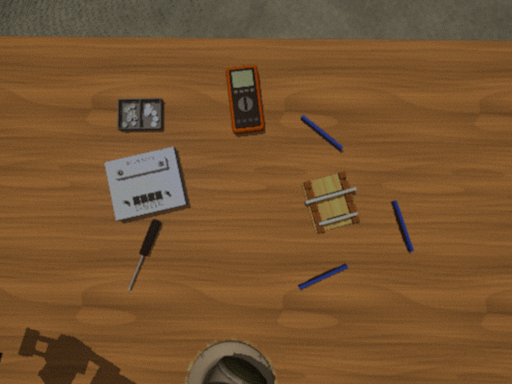

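View pics/scene0.png

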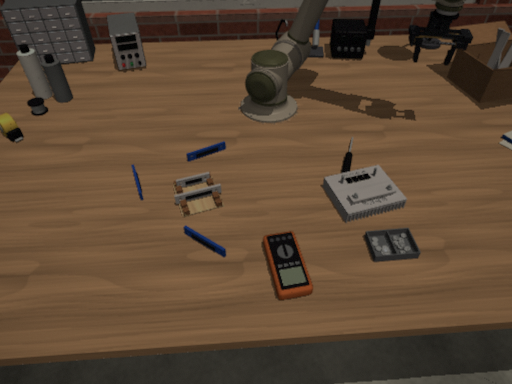

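View pics/wrist0.png

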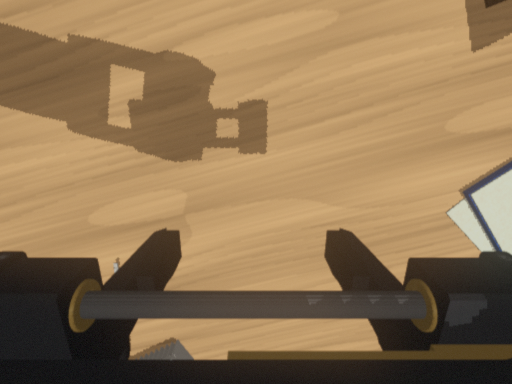

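Run:
```python
import cv2,numpy as np
t=cv2.imread("pics/top0.png")
a=cv2.resize(t[165:240,290:370],None,fx=7,fy=7,interpolation=cv2.INTER_NEAREST)
b=cv2.resize(t[140:230,95:195],None,fx=6,fy=6,interpolation=cv2.INTER_NEAREST)
cv2.imwrite("pics/rack_t.png",a);cv2.imwrite("pics/hs_t.png",b)
s=cv2.imread("pics/scene0.png")
cv2.imwrite("pics/hs_s.png",cv2.resize(s[155:225,315:415],None,fx=7,fy=7,interpolation=cv2.INTER_NEAREST))
cv2.imwrite("pics/rack_s.png",cv2.resize(s[165:225,160:240],None,fx=8,fy=8,interpolation=cv2.INTER_NEAREST))
```

```text
(no output)
```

View pics/rack_t.png

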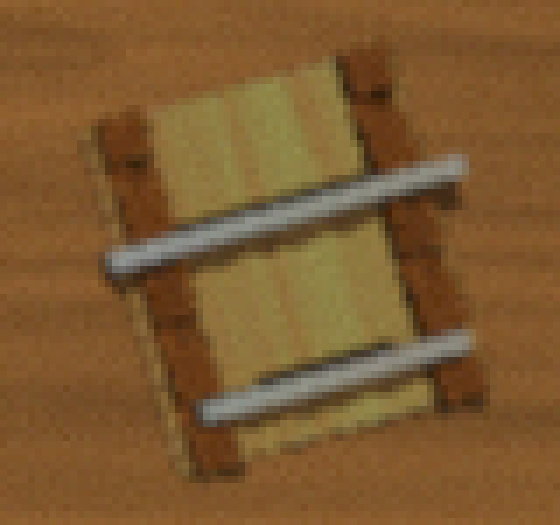

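View pics/hs_t.png

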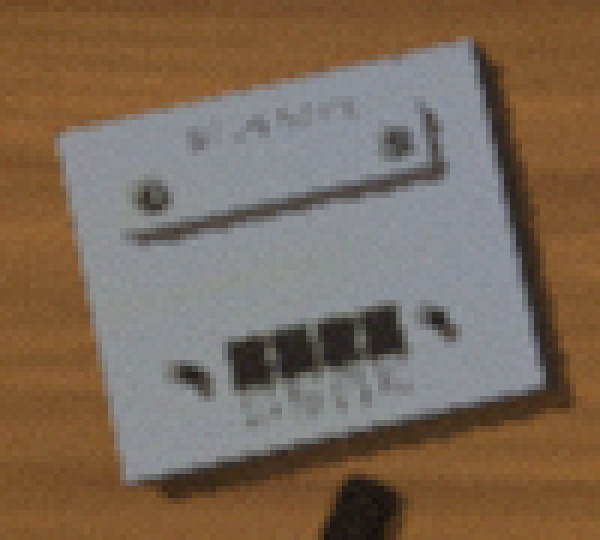

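View pics/rack_s.png

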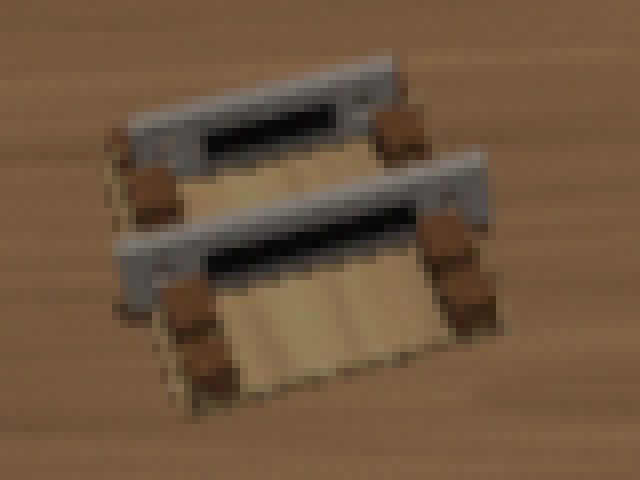

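View pics/hs_s.png

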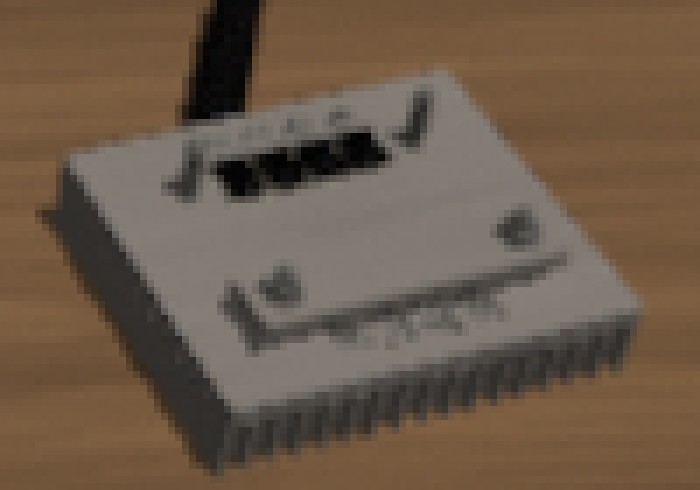

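Candidates in the top view: blue bars at (322,133), (402,226) and (323,277), which are excluded because they're blue; the short grey bar at (338,218); and the long grey bar at (330,195). The long grey bar fits: about 52 px long, and the longer of the two in the rack crop. Its strip faces away from the robot, visible in the scene view. Next I measure it.

```bash
cat > h.py <<'E'
import numpy as np,cv2
from cell import calibration,readout,capture
def ray(c,u,v):
    T=np.array(c["cam_to_world"]);d=T[:3,:3]@np.array([(u-c["cx"])/c["fx"],(v-c["cy"])/c["fy"],1.]);return T[:3,3],d
def onz(c,u,v,z):
    o,d=ray(c,u,v);return o+d*(z-o[2])/d[2]
def proj(c,p):
    T=np.array(c["cam_to_world"]);q=T[:3,:3].T@(np.array(p)-T[:3,3]);return np.array([c["cx"]+c["fx"]*q[0]/q[2],c["cy"]+c["fy"]*q[1]/q[2]])
E
python3 - <<'E'
from h import *
c=calibration("top")
t=cv2.imread("pics/top0.png");hsv=cv2.cvtColor(t,cv2.COLOR_BGR2HSV)
m=((hsv[:,:,1]<60)&(hsv[:,:,2]>95)).astype(np.uint8)
n,l,st,ce=cv2.connectedComponentsWithStats(m)
for i in range(1,n):
    x,y,w,h,a=st[i]
    if a<40 or y<60 or y>300: continue
    cnt=cv2.findContours((l==i).astype(np.uint8),0,1)[0][0]
    r=cv2.minAreaRect(cnt);bx=cv2.boxPoints(r)
    print(st[i],np.round(ce[i],1),[np.round(v,1) for v in r[:2]])
    z=40
    P=np.array([onz(c,u,v,z)[:2] for u,v in bx]);print(np.round(P,0).tolist(), np.round(onz(c,*ce[i],z),1))
    E=[np.linalg.norm(P[k]-P[(k+1)%4]) for k in range(2)];print("len",np.round(E,0))
    k=int(np.argmax(E));d=P[(k+1)%4]-P[k];print("dir",np.degrees(np.arctan2(d[1],d[0])))
E
```

```text
[123 103  15  23 172] [130.3 113.5] [array([130.7, 114.7]), array([21.2, 12.2])]
[[736.0, 307.0], [745.0, 275.0], [689.0, 257.0], [680.0, 289.0]] [715.4 283.   40. ]
len [33. 59.]
dir -162.1448223778736
[144 103  15  24 190] [150.8 114. ] [array([151.1, 114.3]), array([24. , 12.9])]
[[733.0, 259.0], [751.0, 230.0], [695.0, 194.0], [676.0, 223.0]] [714.6 227.3  40. ]
len [35. 67.]
dir -147.80404191027446
[ 104  147   82   74 3885] [144.3 182.5] [array([144.2, 183.1]), array([59.9, 72.8])]
[[582.0, 354.0], [628.0, 164.0], [472.0, 124.0], [426.0, 311.0]] [528.2 237.9  40. ]
len [195. 162.]
dir -76.30164797735387
[305 188  51  16 169] [329.6 195.3] [array([330.2, 195.1]), array([ 3.5, 51.7])]
[[486.0, -190.0], [525.0, -322.0], [516.0, -324.0], [477.0, -193.0]] [ 500.6 -255.6   40. ]
len [137.   9.]
dir -73.70312510522355
[319 212  38  13 124] [337.1 218.4] [array([337.5, 218.5]), array([ 3.4, 38.6])]
[[430.0, -226.0], [458.0, -324.0], [450.0, -326.0], [421.0, -229.0]] [ 439.9 -275.3   40. ]
len [102.   9.]
dir -73.75039187765867
[128 256  15  34  52] [135.1 272.6] [array([135.1, 272.5]), array([ 1.5, 35.8])]
[[249.0, 271.0], [335.0, 239.0], [334.0, 235.0], [248.0, 267.0]] [291.1 253.   40. ]
len [92.  4.]
dir -20.389004352590494
```

Emit:
arm_command --moves '[[[0, 0, 0.146, 0, 0, 0, 45], [0, 0, 0.146, 0, 0, 0, 45], [0, 0, 0.146, 0, 0, 0, 45], [0, 0, 0.146, 0, 0, 0, 45], [0, 0, 0.146, 0, 0, 0, 45], [0, 0, 0.146, 0, 0, 0, 45], [0, 0, 0.143, 0, 0, 0, 45]]]'

```text
time_s: 0.85
tcp_pos: [144.4, 530.6, 209.4]
tool_rot: [-3.141, 0.0, 1.851]
contact_force: [0.4, 0.4, 1.0]
width: 0.452
```

```bash
cat >> h.py <<'E'
from scipy.spatial.transform import Rotation as Ro
def go(target):
    s=readout.observe();R=Ro.from_euler('xyz',s["tool_rot"])
    print("t",round(s["time_s"],2),"tcp",np.round(s["tcp_pos"],1),"rot",np.round(s["tool_rot"],4),"q",np.round(s["q"],2),"w",round(s["width"]*88,1),"F",np.round(s["contact_force"],1))
    if target is not None:
        d=R.inv().apply(np.array(target)-s["tcp_pos"]);print("tool shift mm",np.round(d,1))
E
python3 -c "
from h import *
go([500.6,-255.6,200])"
```

```text
t 0.85 tcp [144.4 530.6 209.4] rot [-3.1411e+00  4.0000e-04  1.8508e+00] q [1.09 0.38 1.3  0.   1.46 0.81] w 39.7 F [0.4 0.4 1. ]
tool shift mm [-854.   125.1    9.7]
```

Emit:
arm_command --moves '[[[0, 0, 0, -0.045, 0.007, 0, 45], [0, 0, 0, -0.045, 0.007, 0, 45], [0, 0, 0, -0.045, 0.007, 0, 45], [0, 0, 0, -0.045, 0.007, 0, 45], [0, 0, 0, -0.045, 0.007, 0, 45], [0, 0, 0, -0.045, 0.007, 0, 45], [0, 0, 0, -0.045, 0.007, 0, 45], [0, 0, 0, -0.045, 0.007, 0, 45]]]'

```text
time_s: 1.65
tcp_pos: [300.0, 199.4, 209.7]
tool_rot: [3.141, 0.0, 1.857]
contact_force: [1.0, 0.8, -0.1]
width: 0.445
```

```bash
python3 -c "
from h import *
go([500.6,-255.6,200])
c=calibration('wrist');im=capture('wrist');cv2.imwrite('pics/w1.png',im[:,:,::-1])
s=readout.observe();print(proj(c,s['tcp_pos']))
print(onz(c,256,20,40),onz(c,256,190,40),onz(c,256,240,40))"
```

```text
t 1.65 tcp [300.  199.4 209.7] rot [3.1413 0.     1.8572] q [ 0.25  0.04  1.75 -0.    1.35 -0.03] w 39.2 F [ 1.   0.8 -0.1]
tool shift mm [-493.2   63.9    9.7]
[256.20885452 230.06304135]
[255.17365312 361.09717654  40.        ] [312.01067785 170.85155479  40.        ] [333.52329191  98.84425573  40.        ]
```

View pics/w1.png

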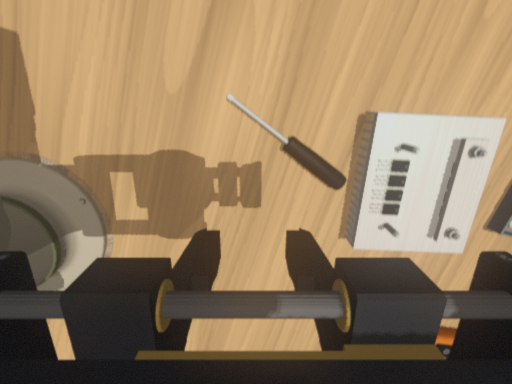

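Emit:
arm_command --moves '[[[0, 0, 0, -0.045, 0.006, 0, 45], [0, 0, 0, -0.045, 0.006, 0, 45], [0, 0, 0, -0.045, 0.006, 0, 45], [0, 0, 0, -0.045, 0.006, 0, 45], [0, 0, 0, -0.045, 0.006, 0, 45], [0, 0, 0, -0.045, 0.006, 0, 45], [0, 0, 0, -0.045, 0.006, 0, 45], [0, 0, 0, -0.045, 0.006, 0, 45]]]'

```text
time_s: 2.5
tcp_pos: [447.7, -132.6, 209.5]
tool_rot: [-3.141, -0.0, 1.856]
contact_force: [0.0, 0.7, -0.1]
width: 0.447
```

Emit:
arm_command --moves '[[[0, 0, 0, -0.045, 0.006, 0, 45], [0, 0, 0, -0.045, 0.006, 0, 45], [0, 0, 0, -0.045, 0.004, 0, 45], [0, 0, 0, 0, 0, 0, 45]]]'

```text
time_s: 2.9
tcp_pos: [501.7, -260.0, 208.2]
tool_rot: [-3.141, -0.0, 1.853]
contact_force: [-0.1, 1.8, -0.4]
width: 0.452
```

```bash
python3 -c "
from h import *
go([500.6,-255.6,200])
c=calibration('wrist');im=capture('wrist');cv2.imwrite('pics/w2.png',im[:,:,::-1])
"
```

```text
t 2.9 tcp [ 501.7 -260.   208.2] rot [-3.1408e+00 -1.0000e-04  1.8531e+00] q [-0.69  0.41  1.26 -0.    1.48 -0.97] w 39.8 F [-0.1  1.8 -0.4]
tool shift mm [4.5 0.2 8.2]
```

View pics/w2.png

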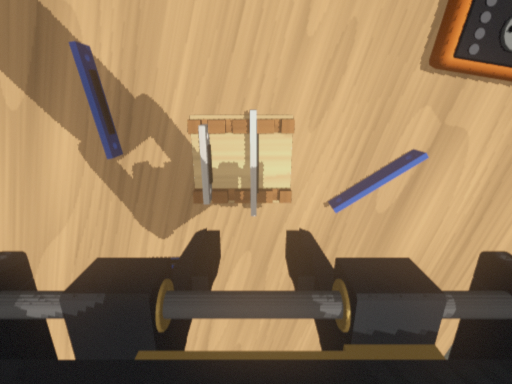

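The wrist view shows the rack at (242,160). The longer bar is the right-hand one, from (253,110) to (253,215). The short bar is at (205,165), and the blue look-alikes are at (97,100) and (380,180). I'll measure the bar's top edge at z = 40.

```bash
python3 -c "
from h import *
c=calibration('wrist');t=cv2.imread('pics/w2.png');hsv=cv2.cvtColor(t,cv2.COLOR_BGR2HSV)
m=((hsv[:,:,1]<45)&(hsv[:,:,2]>120)).astype(np.uint8);m[:100]=0;m[225:]=0;m[:,:190]=0;m[:,300:]=0
n,l,st,ce=cv2.connectedComponentsWithStats(m)
for i in range(1,n):
    if st[i,4]<60: continue
    ys,xs=np.nonzero(l==i);print(st[i])
    r=cv2.minAreaRect(np.c_[xs,ys].astype(np.float32));b=cv2.boxPoints(r)
    P=np.array([onz(c,u,v,40)[:2] for u,v in b]);print(np.round(b,1).tolist());print(np.round(P,1).tolist(),P.mean(0))
    for y in (st[i,1]+3,st[i,1]+st[i,3]//2,st[i,1]+st[i,3]-4):
        x=xs[ys==y];print(y,x.min(),x.max(),np.round(onz(c,x.min()-.5,y,40)[:2],1),np.round(onz(c,x.max()+.5,y,40)[:2],1))
"
python3 -c "
import cv2;t=cv2.imread('pics/w2.png');cv2.imwrite('pics/w2c.png',cv2.resize(t[100:225,180:310],None,fx=4.5,fy=4.5,interpolation=0))"
```

```text
[250 110   7 106 631]
[[250.0, 110.0], [256.0, 110.0], [256.0, 215.0], [250.0, 215.0]]
[[476.5, -189.4], [483.5, -187.4], [522.8, -320.3], [514.9, -322.7]] [ 499.40636125 -254.9610696 ]
113 250 256 [ 476.9 -193. ] [ 485.1 -190.6]
163 250 256 [ 494.  -252.7] [ 502.7 -250.2]
212 252 255 [ 515.6 -317.8] [ 520.9 -316.3]
[199 125  11  79 519]
[[198.8000030517578, 125.0], [207.8000030517578, 124.9000015258789], [209.0, 203.0], [200.0, 203.10000610351562]]
[[420.5, -224.3], [431.3, -221.0], [456.6, -321.2], [444.8, -324.9]] [ 438.28745049 -272.8536392 ]
128 199 205 [ 421.  -227.9] [ 429.3 -225.5]
164 202 206 [ 434.7 -271.4] [ 441.  -269.6]
200 204 209 [ 448.4 -319.1] [ 456.2 -316.9]
```

View pics/w2c.png

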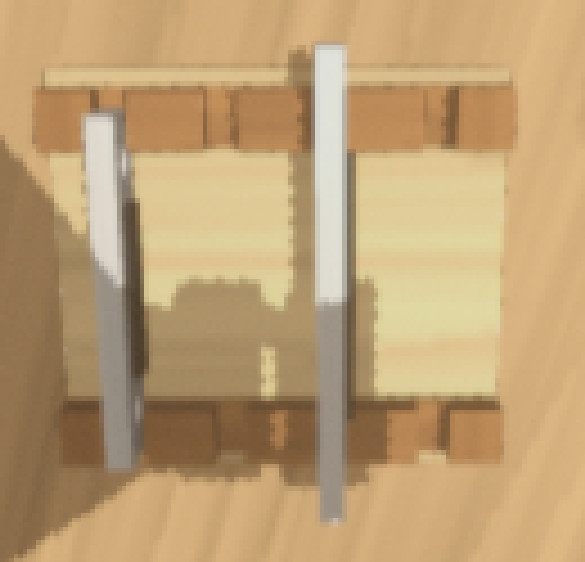

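Emit:
arm_command --moves '[[[0, 0, 0, 0.005, 0, 0.04, 45], [0, 0, 0, 0, 0, 0.04, 45], [0, 0, 0, 0, 0, 0.04, 45], [0, 0, 0, 0, 0, 0.03, 45], [0, 0, 0, 0, 0, 0.02, 45], [0, 0, 0, 0, 0, 0.005, 45], [0, 0, 0, 0, 0, 0, 45], [0, 0, 0, 0, 0, 0, 45]]]'

```text
time_s: 3.75
tcp_pos: [499.9, -250.9, 35.9]
tool_rot: [3.14, 0.002, 1.857]
contact_force: [0.6, 0.1, -0.1]
width: 0.452
```

```bash
python3 -c "
from h import *
go([500,-255.3,31])
c=calibration('wrist');im=capture('wrist');cv2.imwrite('pics/w3.png',im[:,:,::-1])
"
```

```text
t 3.75 tcp [ 499.9 -250.9   35.9] rot [3.1404e+00 1.5000e-03 1.8572e+00] q [-0.68  0.58  1.52  0.    1.05 -0.96] w 39.8 F [ 0.6  0.1 -0.1]
tool shift mm [-4.2 -1.1  4.9]
```

View pics/w3.png

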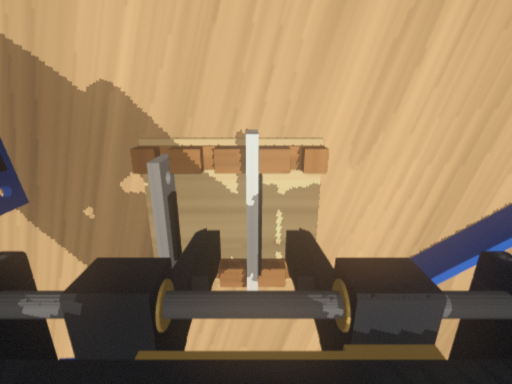

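Emit:
arm_command --moves '[[[0, 0, 0, -0.004, -0.001, 0.005, 45], [0, 0, 0, 0, 0, 0, 45], [0, 0, 0, 0, 0, 0, 5], [0, 0, 0, 0, 0, 0, 0], [0, 0, 0, 0, 0, 0, 0], [0, 0, 0, 0, 0, 0, 0], [0, 0, 0, 0, 0, 0, 0], [0, 0, 0, 0, 0, 0, 0]]]' --force 30

```text
time_s: 4.6
tcp_pos: [499.6, -255.1, 29.7]
tool_rot: [3.142, 0.0, 1.857]
contact_force: [0.0, -0.5, -0.4]
width: 0.002
```

```bash
python3 -c "
from h import *
go(None)
c=calibration('wrist');im=capture('wrist');cv2.imwrite('pics/w4.png',im[:,:,::-1])
"
```

```text
t 4.6 tcp [ 499.6 -255.1   29.7] rot [3.1416e+00 1.0000e-04 1.8568e+00] q [-0.68  0.59  1.51 -0.    1.04 -0.97] w 0.2 F [ 0.  -0.5 -0.4]
```

View pics/w4.png

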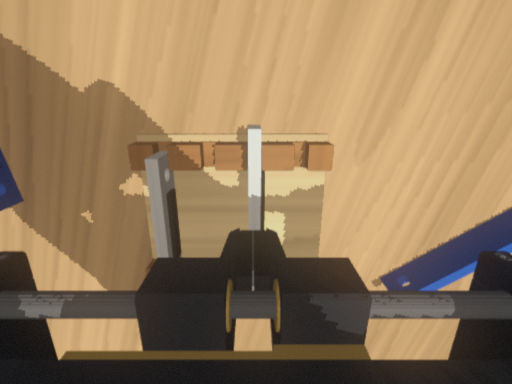

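```bash
python3 -c "
from h import *
im=capture('scene')[:,:,::-1];cv2.imwrite('pics/s4.png',cv2.resize(im[90:240,120:270],None,fx=4,fy=4,interpolation=cv2.INTER_CUBIC))
"
```

```text
(no output)
```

View pics/s4.png

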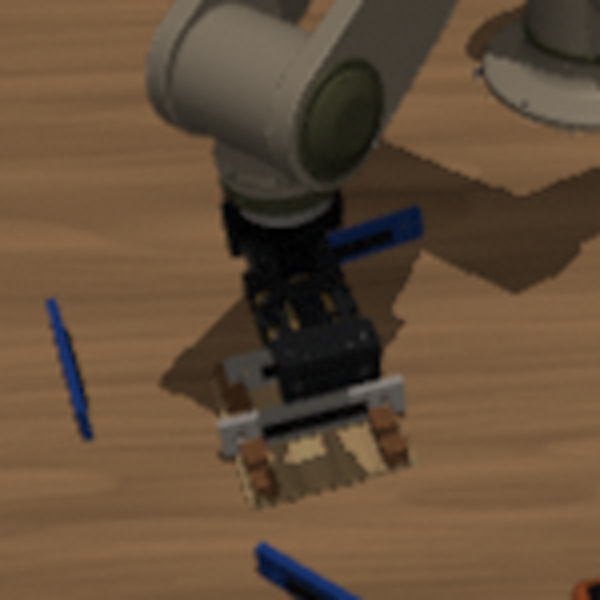

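```bash
python3 -c "
from h import *
c=calibration('scene')
for z in (25,30,40,50): print(z,(proj(c,[500,-255,z])-[120,90])*4)
w=calibration('wrist');T=np.array(w['cam_to_world']);s=readout.observe()
for z in (30,40,48): print(z,proj(w,[*s['tcp_pos'][:2],z]))
t=cv2.imread('pics/s4.png');cv2.imwrite('pics/s4c.png',cv2.resize(t[300:520,200:430],None,fx=2.6,fy=2.6))
t=cv2.imread('pics/w4.png');cv2.imwrite('pics/w4c.png',cv2.resize(t[200:330,180:330],None,fx=4,fy=4))
"
```

```text
25 [316.25481899 413.70655202]
30 [315.53133729 408.95853237]
40 [314.071206   399.37607584]
50 [312.59324965 389.67663805]
30 [254.03686101 223.4525405 ]
40 [254.10382276 229.82650229]
48 [254.16264203 235.42539665]
```

View pics/s4c.png

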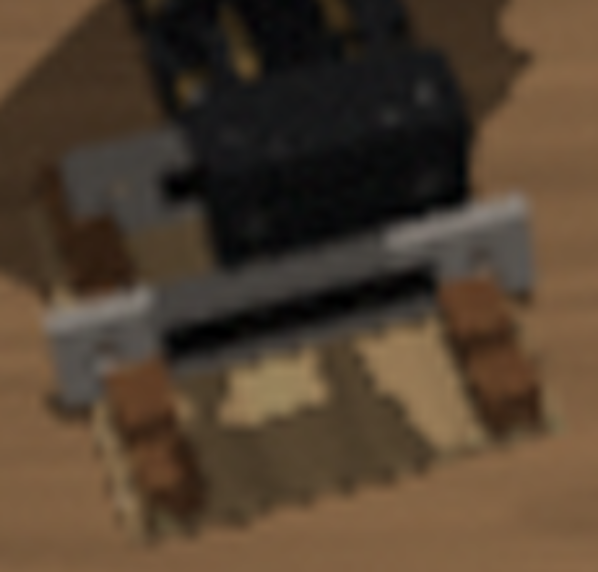

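View pics/w4c.png

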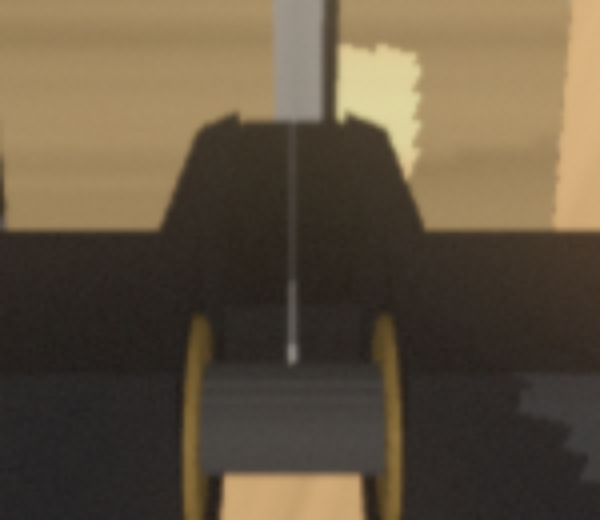

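Emit:
arm_command --moves '[[[0, 0, 0, 0, 0, 0, 45], [0, 0, 0, 0, 0, 0, 45], [0, 0, 0, 0, 0, 0, 45], [0, 0, 0, 0, 0, 0, 45], [0, 0, 0, 0, 0, 0.005, 45], [0, 0, 0, 0, 0, 0.005, 45], [0, 0, 0, 0, 0, 0.005, 45], [0, 0, 0, 0, 0, 0, 45]]]'

```text
time_s: 5.5
tcp_pos: [499.1, -254.8, 13.7]
tool_rot: [-3.141, -0.001, 1.857]
contact_force: [-0.3, -0.3, 0.2]
width: 0.445
```

```bash
python3 -c "
from h import *
go(None)
im=capture('scene')[:,:,::-1];cv2.imwrite('pics/s5.png',cv2.resize(im[160:220,165:240],None,fx=8,fy=8,interpolation=cv2.INTER_CUBIC))
im=capture('wrist')[:,:,::-1];cv2.imwrite('pics/w5.png',cv2.resize(im[190:310,180:330],None,fx=4,fy=4,interpolation=cv2.INTER_CUBIC))
"
```

```text
t 5.5 tcp [ 499.1 -254.8   13.7] rot [-3.1406e+00 -1.4000e-03  1.8567e+00] q [-0.68  0.61  1.53 -0.    1.   -0.97] w 39.2 F [-0.3 -0.3  0.2]
```

View pics/s5.png

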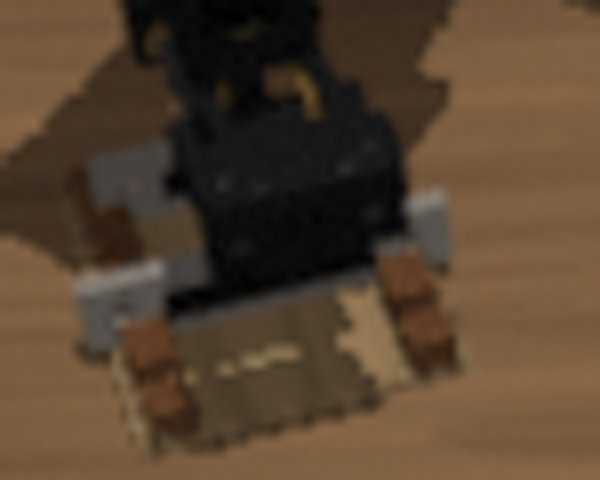

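View pics/w5.png

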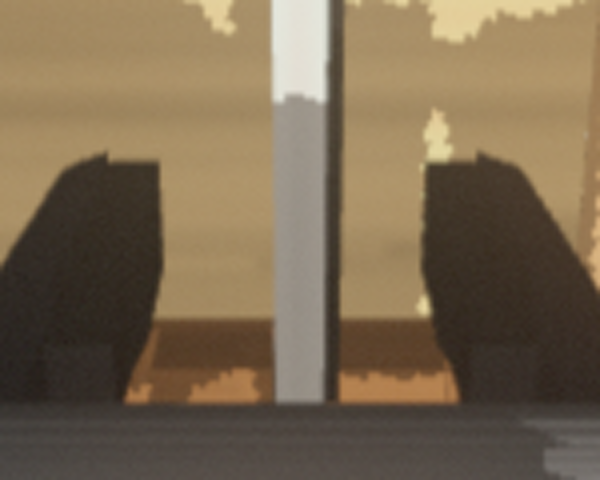

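```bash
python3 -c "
from h import *
go(None)
im=capture('wrist')[:,:,::-1];cv2.imwrite('pics/w6.png',im);cv2.imwrite('pics/w6c.png',cv2.resize(im[100:260,90:390],None,fx=2.6,fy=2.6))
im=capture('top')[:,:,::-1];cv2.imwrite('pics/t6.png',cv2.resize(im[120:330,230:430],None,fx=3,fy=3))
c=calibration('wrist');print(np.round(c['cam_to_world'],3))
"
```

```text
t 5.6 tcp [ 499.5 -255.1   14.5] rot [-3.1414e+00 -3.0000e-04  1.8567e+00] q [-0.68  0.61  1.53  0.    1.   -0.97] w 39.6 F [-0.7  0.4  0.1]
[[ 9.59000e-01  2.68000e-01  8.80000e-02  4.75548e+02]
 [ 2.82000e-01 -9.11000e-01 -3.02000e-01 -1.76600e+02]
 [-0.00000e+00  3.15000e-01 -9.49000e-01  1.89549e+02]
 [ 0.00000e+00  0.00000e+00  0.00000e+00  1.00000e+00]]
```

View pics/w6c.png

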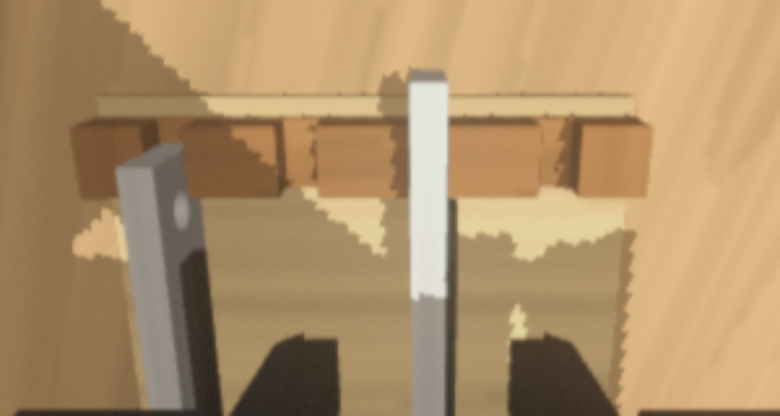

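View pics/t6.png

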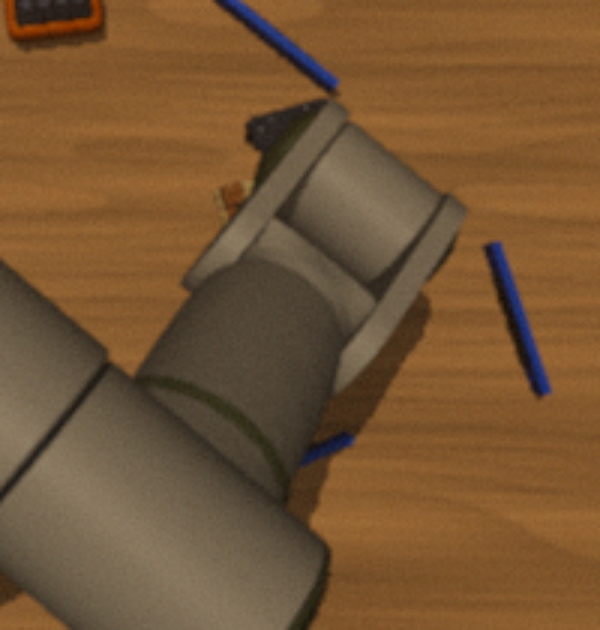

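Emit:
arm_command --moves '[[[0, 0, 0, 0, 0, 0, 20], [0, 0, 0, 0, 0, 0, 10], [0, 0, 0, 0, 0, 0, 0], [0, 0, 0, 0, 0, 0, 0], [0, 0, 0, 0, 0, 0, 0]]]' --force 20

```text
time_s: 6.2
tcp_pos: [499.6, -255.1, 14.7]
tool_rot: [3.142, 0.0, 1.857]
contact_force: [0.1, -0.7, 0.0]
width: 0.021
```

```bash
python3 -c "
from h import *
go(None)
im=capture('wrist')[:,:,::-1];cv2.imwrite('pics/w7.png',im);cv2.imwrite('pics/w7c.png',cv2.resize(im[120:320,170:340],None,fx=3,fy=3))
"
```

```text
t 6.2 tcp [ 499.6 -255.1   14.7] rot [3.1416 0.     1.8568] q [-0.68  0.61  1.53  0.    1.   -0.97] w 1.8 F [ 0.1 -0.7  0. ]
```

View pics/w7c.png

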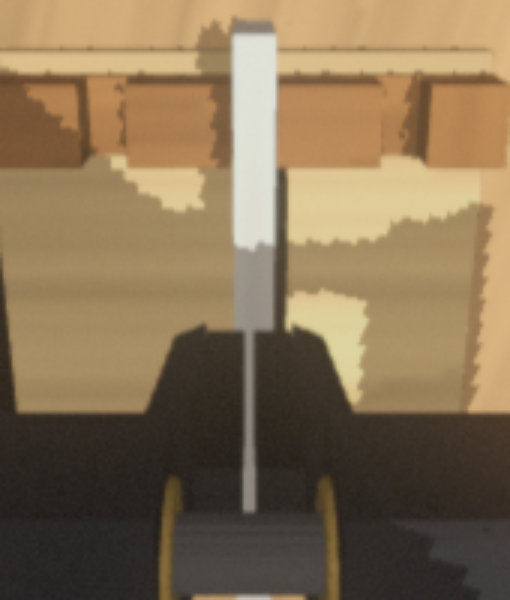

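Emit:
arm_command --moves '[[[0, 0, 0, 0, 0, 0, 40], [0, 0, 0, 0, 0, 0, 40], [0, 0, 0, 0, 0, 0, 40], [0, 0, 0, 0, 0, 0, 40], [0, 0, 0, 0, 0, 0.003, 40], [0, 0, 0, 0, 0, 0.002, 40], [0, 0, 0, 0, 0, 0, 40]]]'

```text
time_s: 6.95
tcp_pos: [499.4, -254.9, 9.2]
tool_rot: [-3.141, -0.001, 1.857]
contact_force: [0.0, -0.7, 0.4]
width: 0.396
```

```bash
python3 -c "
from h import *
go(None)
im=capture('wrist')[:,:,::-1];cv2.imwrite('pics/w8.png',im);cv2.imwrite('pics/w8c.png',cv2.resize(im[120:320,170:340],None,fx=3,fy=3))
im=capture('scene')[:,:,::-1];cv2.imwrite('pics/s8.png',cv2.resize(im[100:220,140:260],None,fx=5,fy=5,interpolation=cv2.INTER_CUBIC))
c=calibration('scene');s=readout.observe();R=Ro.from_euler('xyz',s['tool_rot'])
for d in ([0,0,0],[37,93,-64],[-37,93,-64]): print(d,(proj(c,s['tcp_pos']+R.apply(d))-[140,100])*5)
"
```

```text
t 6.95 tcp [ 499.4 -254.9    9.2] rot [-3.1411e+00 -7.0000e-04  1.8568e+00] q [-0.68  0.62  1.53 -0.    0.99 -0.97] w 34.9 F [ 0.  -0.7  0.4]
[0, 0, 0] [298.07747177 484.68841912]
[37, 93, -64] [392.58960689 498.63884177]
[-37, 93, -64] [261.76516637 533.0235247 ]
```

View pics/s8.png

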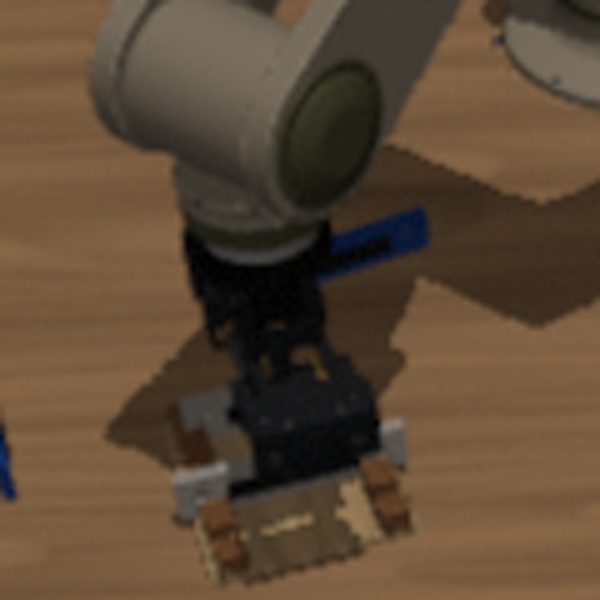

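View pics/w8c.png

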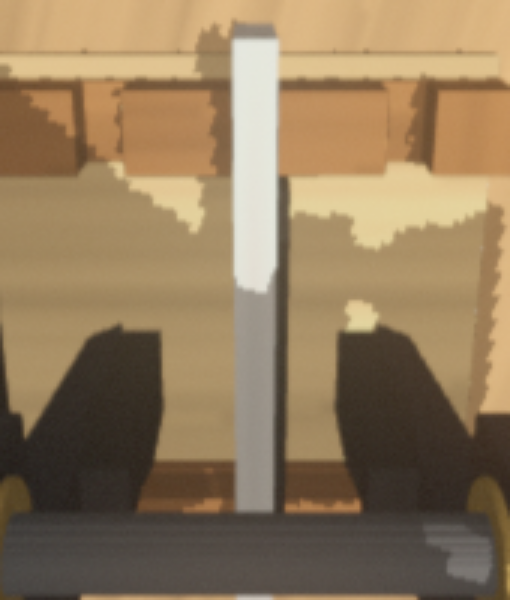

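The cameras show the real fingertips about 29 mm behind the reported TCP. Three things agree: the finger spacing in pixels, the position of the gripper body in the scene view, and two closures that missed above the bar. I'll allow for that offset and descend in small steps, watching the force.

Emit:
arm_command --moves '[[[0, 0, 0, 0, 0, 0.004, 40], [0, 0, 0, 0, 0, 0.004, 40], [0, 0, 0, 0, 0, 0.004, 40], [0, 0, 0, 0, 0, 0.002, 40], [0, 0, 0, 0, 0, 0, 40]]]'

```text
time_s: 7.55
tcp_pos: [499.4, -254.9, -4.8]
tool_rot: [-3.141, -0.001, 1.857]
contact_force: [1.3, -0.3, -0.5]
width: 0.401
```

Emit:
arm_command --moves '[[[0, 0, 0, 0, 0, 0.004, 40], [0, 0, 0, 0, 0, 0.002, 40], [0, 0, 0, 0, 0, 0, 40]]]'

```text
time_s: 7.85
tcp_pos: [499.4, -255.0, -10.7]
tool_rot: [-3.141, -0.0, 1.857]
contact_force: [0.2, -0.7, 0.1]
width: 0.399
```

```bash
python3 -c "
from h import *
go(None)
im=capture('wrist')[:,:,::-1];cv2.imwrite('pics/w9.png',im);cv2.imwrite('pics/w9c.png',cv2.resize(im[120:320,170:340],None,fx=3,fy=3))
"
```

```text
t 7.85 tcp [ 499.4 -255.   -10.7] rot [-3.1413e+00 -4.0000e-04  1.8568e+00] q [-0.68  0.65  1.55 -0.    0.94 -0.97] w 35.2 F [ 0.2 -0.7  0.1]
```

View pics/w9c.png

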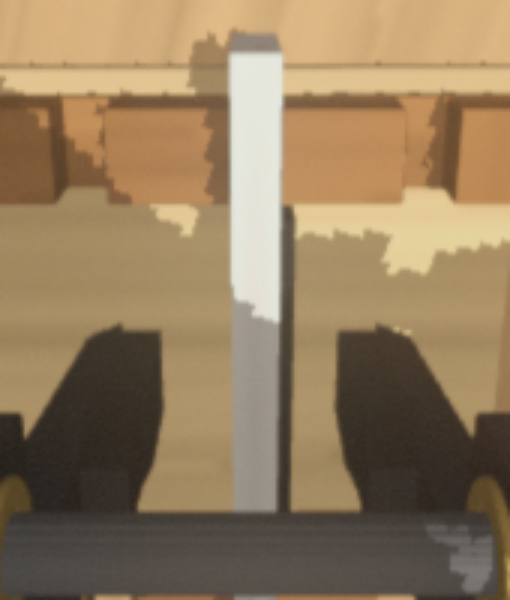

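Emit:
arm_command --moves '[[[0, 0, 0, 0, 0, -0.005, 40], [0, 0, 0, 0, 0, -0.004, 40], [0, 0, 0, 0, 0, 0, 10], [0, 0, 0, 0, 0, 0, 0], [0, 0, 0, 0, 0, 0, 0], [0, 0, 0, 0, 0, 0, 0], [0, 0, 0, 0, 0, 0, 0]]]' --force 30

```text
time_s: 8.6
tcp_pos: [500.7, -254.9, -1.3]
tool_rot: [3.139, 0.001, 1.857]
contact_force: [4.4, 2.4, -1.3]
width: 0.119
```

```bash
python3 -c "
from h import *
go(None)
"
```

```text
t 8.6 tcp [ 500.7 -254.9   -1.3] rot [3.1393e+00 7.0000e-04 1.8566e+00] q [-0.68  0.64  1.54  0.    0.96 -0.97] w 10.4 F [ 4.4  2.4 -1.3]
```

Emit:
arm_command --moves '[[[0, 0, 0, 0, 0, -0.01, 0], [0, 0, 0, 0, 0, -0.02, 0], [0, 0, 0, 0, 0, -0.04, 0], [0, 0, 0, 0, 0, -0.04, 0], [0, 0, 0, 0, 0, 0, 0]]]'

```text
time_s: 9.1
tcp_pos: [501.4, -256.4, 113.4]
tool_rot: [3.136, 0.007, 1.857]
contact_force: [-0.7, 0.2, -2.1]
width: 0.12
```

```bash
python3 -c "
from h import *
go([450,-10,109])
im=capture('wrist')[:,:,::-1];cv2.imwrite('pics/w10.png',im)
im=capture('scene')[:,:,::-1];cv2.imwrite('pics/s10.png',cv2.resize(im[80:220,140:260],None,fx=4,fy=4,interpolation=cv2.INTER_CUBIC))
"
```

```text
t 9.1 tcp [ 501.4 -256.4  113.4] rot [3.1365 0.0074 1.857 ] q [-0.68  0.49  1.42  0.    1.23 -0.97] w 10.6 F [-0.7  0.2 -2.1]
tool shift mm [250.9  20.3   2.6]
```

View pics/w10.png

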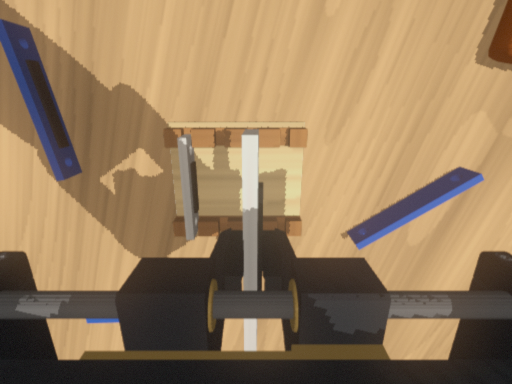

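View pics/s10.png

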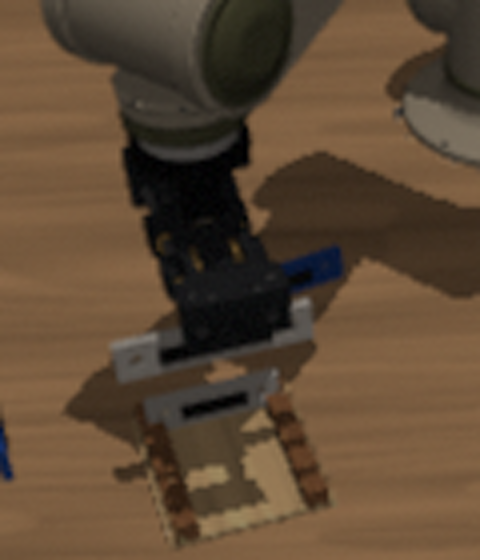

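Emit:
arm_command --moves '[[[0, 0, 0, 0.02, 0, 0, 0], [0, 0, 0, 0.04, 0.004, 0, 0], [0, 0, 0, 0.045, 0.004, 0, 0], [0, 0, 0, 0.045, 0.004, 0, 0], [0, 0, 0, 0.045, 0.004, 0, 0], [0, 0, 0, 0.035, 0.004, 0, 0], [0, 0, 0, 0.02, 0, 0, 0], [0, 0, 0, 0, 0, 0, 0]]]'

```text
time_s: 10.0
tcp_pos: [446.4, -7.4, 107.2]
tool_rot: [-3.138, -0.002, 1.86]
contact_force: [-0.3, -0.2, -0.6]
width: 0.115
```

Emit:
arm_command --moves '[[[0.12, 0, 0, 0, 0, 0, 0], [0.12, 0, 0, 0, 0, 0, 0], [0.12, 0, 0, 0, 0, 0, 0], [0.12, 0, 0, 0, 0, 0, 0], [0.131, 0, 0, 0, 0, 0, 0], [0, 0, 0, 0, 0, 0, 0], [0, 0, 0, 0, 0, 0, 0]]]'

```text
time_s: 10.7
tcp_pos: [448.2, -10.1, 107.3]
tool_rot: [-2.531, -0.001, 1.857]
contact_force: [-1.2, 0.7, -1.7]
width: 0.121
```

```bash
python3 -c "
from h import *
go(None)
im=capture('scene')[:,:,::-1];cv2.imwrite('pics/s11.png',cv2.resize(im[80:240,180:320],None,fx=4,fy=4,interpolation=cv2.INTER_CUBIC))
s=readout.observe();R=Ro.from_euler('xyz',s['tool_rot'])
print(R.as_matrix().round(3))
print('bottom corner z',(s['tcp_pos']+R.apply([0,2.5,-11]))[2],'ends',[(s['tcp_pos']+R.apply([k,2.5,-11]))[2].round(1) for k in(-70,70)])
"
```

```text
t 10.7 tcp [448.2 -10.1 107.3] rot [-2.5312e+00 -1.3000e-03  1.8565e+00] q [-0.14  0.61  1.36 -0.24  1.73 -0.39] w 10.6 F [-1.2  0.7 -1.7]
[[-0.282  0.787 -0.549]
 [ 0.96   0.231 -0.161]
 [ 0.001 -0.572 -0.82 ]]
bottom corner z 115.74446065811452 ends [np.float64(115.7), np.float64(115.8)]
```

View pics/s11.png

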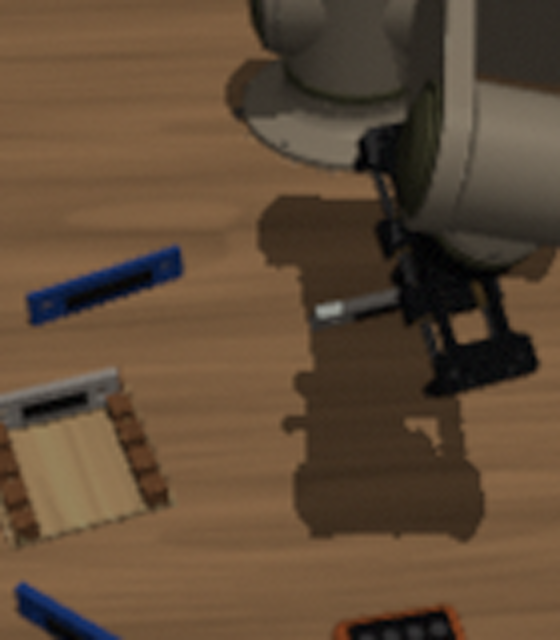

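Emit:
arm_command --moves '[[[0, 0, 0, 0, 0.0143, 0.0205, 0], [0, 0, 0, 0, 0.0143, 0.0205, 0], [0, 0, 0, 0, 0.0143, 0.0205, 0], [0, 0, 0, 0, 0.0143, 0.0205, 0], [0, 0, 0, 0, 0.004, 0.0057, 0], [0, 0, 0, 0, 0, 0, 0], [0, 0, 0, 0, 0, 0, 0]]]'

```text
time_s: 11.45
tcp_pos: [448.5, -9.9, 2.9]
tool_rot: [-2.533, 0.001, 1.857]
contact_force: [0.7, 0.7, -1.3]
width: 0.124
```

```bash
python3 -c "
from h import *
go(None)
s=readout.observe();R=Ro.from_euler('xyz',s['tool_rot'])
print('bottom corner z',(s['tcp_pos']+R.apply([0,2.5,-11]))[2])
im=capture('scene')[:,:,::-1];cv2.imwrite('pics/s12.png',cv2.resize(im[100:240,220:330],None,fx=4,fy=4,interpolation=cv2.INTER_CUBIC))
im=capture('wrist')[:,:,::-1];cv2.imwrite('pics/w12.png',im)
"
```

```text
t 11.45 tcp [448.5  -9.9   2.9] rot [-2.5328e+00  8.0000e-04  1.8565e+00] q [-0.14  0.75  1.44 -0.24  1.51 -0.34] w 10.9 F [ 0.7  0.7 -1.3]
bottom corner z 10.479982580888894
```

View pics/s12.png

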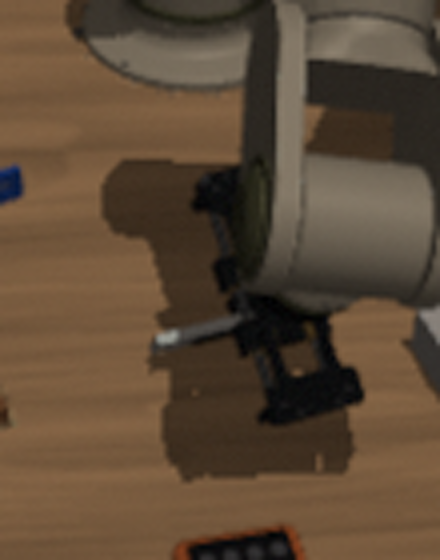

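View pics/w12.png

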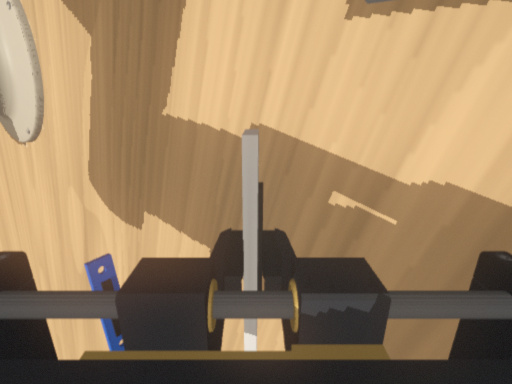

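Emit:
arm_command --moves '[[[0, 0, 0, 0, 0.0023, 0.0033, 0], [0, 0, 0, 0, 0.0017, 0.0025, 0], [0, 0, 0, 0, 0, 0, 0]]]'

```text
time_s: 11.85
tcp_pos: [447.8, -9.6, -5.6]
tool_rot: [-2.53, -0.0, 1.857]
contact_force: [-0.5, 0.2, -1.1]
width: 0.125
```

Emit:
arm_command --moves '[[[0, 0, 0, 0, 0.0006, 0.0008, 0], [0, 0, 0, 0, 0.0006, 0.0008, 0], [0, 0, 0, 0, 0, 0, 0]]]'

```text
time_s: 12.15
tcp_pos: [448.1, -9.6, -7.4]
tool_rot: [-2.531, 0.0, 1.857]
contact_force: [-0.5, -0.5, -0.8]
width: 0.121
```

```bash
python3 -c "
from h import *
go(None)
s=readout.observe();R=Ro.from_euler('xyz',s['tool_rot'])
print('bottom corner z',(s['tcp_pos']+R.apply([0,2.5,-11]))[2])
"
```

```text
t 12.15 tcp [448.1  -9.6  -7.4] rot [-2.5306  0.      1.8568] q [-0.14  0.77  1.45 -0.24  1.49 -0.33] w 10.7 F [-0.5 -0.5 -0.8]
bottom corner z 0.17583973922795693
```

Emit:
arm_command --moves '[[[0, 0, 0, 0, 0.0004, 0.0006, 0], [0, 0, 0, 0, 0, 0, 16], [0, 0, 0, 0, 0, 0, 20], [0, 0, 0, 0, 0, 0, 22], [0, 0, 0, 0, 0, 0, 22]]]'

```text
time_s: 12.65
tcp_pos: [448.0, -9.6, -8.1]
tool_rot: [-2.531, -0.0, 1.857]
contact_force: [0.8, 0.4, 0.2]
width: 0.221
```

```bash
python3 -c "
from h import *
go(None)
im=capture('scene')[:,:,::-1];cv2.imwrite('pics/s13.png',cv2.resize(im[140:230,230:330],None,fx=5,fy=5,interpolation=cv2.INTER_CUBIC))
im=capture('wrist')[:,:,::-1];cv2.imwrite('pics/w13.png',im)
"
```

```text
t 12.65 tcp [448.   -9.6  -8.1] rot [-2.5306e+00 -1.0000e-04  1.8568e+00] q [-0.14  0.77  1.45 -0.24  1.49 -0.33] w 19.5 F [0.8 0.4 0.2]
```

View pics/w13.png

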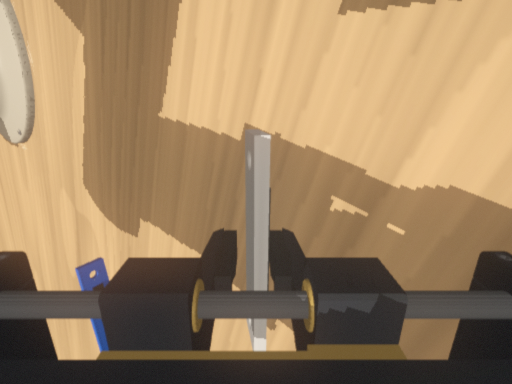

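The bar's bottom edge is on the bench and it leans strip-side onto the lower finger: its top moved right to (260,135) and its hole face is showing. Next I move outward so the finger lowers the bar, then withdraw.

Emit:
arm_command --moves '[[[0, 0, 0, 0, 0.0041, -0.0029, 22], [0, 0, 0, 0, 0.0041, -0.0029, 22], [0, 0, 0, 0, 0.0041, -0.0029, 22], [0, 0, 0, 0, 0.0041, -0.0029, 24], [0, 0, 0, 0, 0.0041, -0.0029, 26], [0, 0, 0, 0, 0, 0, 26]]]'

```text
time_s: 13.35
tcp_pos: [472.7, -2.4, -8.0]
tool_rot: [-2.531, 0.0, 1.857]
contact_force: [0.9, -0.1, -1.3]
width: 0.258
```

```bash
python3 -c "
from h import *
go(None)
im=capture('wrist')[:,:,::-1];cv2.imwrite('pics/w14.png',im)
"
```

```text
t 13.35 tcp [472.7  -2.4  -8. ] rot [-2.5311e+00  2.0000e-04  1.8570e+00] q [-0.12  0.8   1.37 -0.23  1.54 -0.33] w 22.7 F [ 0.9 -0.1 -1.3]
```

View pics/w14.png

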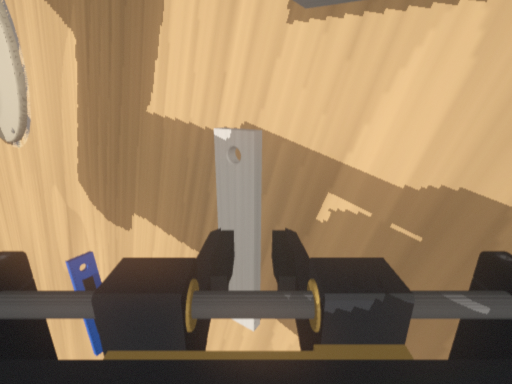

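Emit:
arm_command --moves '[[[0, 0, 0, 0, 0.0041, -0.0029, 26], [0, 0, 0, 0, 0.0041, -0.0029, 28], [0, 0, 0, 0, 0, -0.006, 28], [0, 0, 0, 0, 0, -0.015, 28], [0, 0, 0, 0, 0, -0.03, 40], [0, 0, 0, 0, 0, -0.04, 60], [0, 0, 0, 0, 0, 0, 60]]]'

```text
time_s: 14.1
tcp_pos: [535.3, 15.4, 70.2]
tool_rot: [-2.539, 0.003, 1.858]
contact_force: [-0.9, -0.3, 0.1]
width: 0.528
```

```bash
python3 -c "
from h import *
go(None)
im=capture('wrist')[:,:,::-1];cv2.imwrite('pics/w15.png',im)
"
```

```text
t 14.1 tcp [535.3  15.4  70.2] rot [-2.5389  0.0032  1.8575] q [-0.08  0.79  1.11 -0.21  1.81 -0.36] w 46.4 F [-0.9 -0.3  0.1]
```

View pics/w15.png

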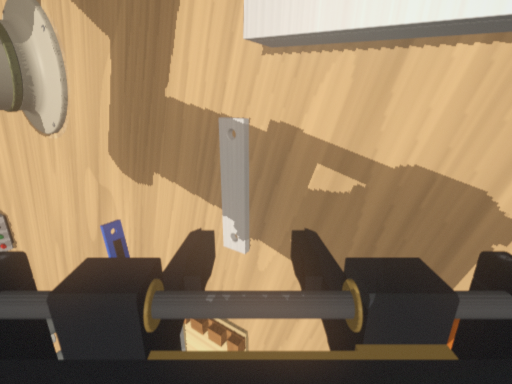

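The bar lies flat with its plain face up, holes at (232,133) and (236,238). I'll bring the tool back to vertical and rise.

Emit:
arm_command --moves '[[[-0.12, 0, 0, 0, 0, -0.03, 60], [-0.12, 0, 0, 0, 0, -0.03, 60], [-0.12, 0, 0, 0, 0, -0.03, 60], [-0.12, 0, 0, 0, 0, -0.03, 60], [-0.131, 0, 0, 0, 0, 0, 60], [0, 0, 0, 0, 0, 0, 60], [0, 0, 0, 0, 0, 0, 60]]]'

```text
time_s: 14.85
tcp_pos: [578.5, 28.8, 174.0]
tool_rot: [-3.137, -0.001, 1.856]
contact_force: [-0.1, -0.7, 0.2]
width: 0.604
```

```bash
cat > bar.py <<'E'
from h import *
import sys
name=sys.argv[1]
go(None)
c=calibration('wrist');im=capture('wrist')[:,:,::-1].copy();cv2.imwrite(f'pics/{name}.png',im)
hsv=cv2.cvtColor(im,cv2.COLOR_BGR2HSV);m=((hsv[:,:,1]<45)&(hsv[:,:,2]>95)).astype(np.uint8)
n,l,st,ce=cv2.connectedComponentsWithStats(m)
for i in range(1,n):
    if st[i,4]<150: continue
    mm=(l==i).astype(np.uint8)
    cnt=cv2.findContours(mm,cv2.RETR_EXTERNAL,1)[0][0];r=cv2.minAreaRect(cnt);b=cv2.boxPoints(r)
    P=np.array([onz(c,u,v,11)[:2] for u,v in b]);E=[np.linalg.norm(P[k]-P[(k+1)%4]) for k in range(2)]
    k=int(np.argmax(E));d=P[(k+1)%4]-P[k];d=d if d[1]>0 else -d
    print(st[i],np.round(b).tolist(),"c",P.mean(0).round(1),"size",np.round(E,1),"ydir",np.arctan2(d[1],d[0]).round(4))
E
python3 bar.py w16
```

```text
t 14.85 tcp [578.5  28.8 174. ] rot [-3.1372e+00 -8.0000e-04  1.8562e+00] q [-0.15  0.46  1.27 -0.    1.41 -0.44] w 53.1 F [-0.1 -0.7  0.2]
[  180     0   164    70 10537] [[180.0, 0.0], [343.0, 0.0], [343.0, 69.0], [180.0, 69.0]] c [543.6 176. ] size [173.9  67.8] ydir 0.2838
[ 391    0  102   67 3350] [[390.0, 46.0], [412.0, -25.0], [492.0, 0.0], [471.0, 71.0]] c [728.7 241.4] size [66.8 92.1] ydir 0.0429
[ 149  115   34  106 2424] [[149.0, 115.0], [174.0, 112.0], [186.0, 220.0], [161.0, 222.0]] c [472.5  -5.1] size [ 30.3 140.7] ydir 1.8801
[493 222  19  33 297] [[493.0, 222.0], [511.0, 222.0], [511.0, 254.0], [493.0, 254.0]] c [937.2  31.2] size [24.4 51.8] ydir 2.1462
[350 237  32  25 401] [[346.0, 243.0], [377.0, 233.0], [383.0, 252.0], [351.0, 262.0]] c [759.8 -36.8] size [44.1 32.2] ydir 0.6335
[326 302  39  16 416] [[325.0, 315.0], [326.0, 301.0], [365.0, 303.0], [364.0, 317.0]] c [ 775.2 -143.4] size [26.5 59.3] ydir 0.2033
```

View pics/w16.png

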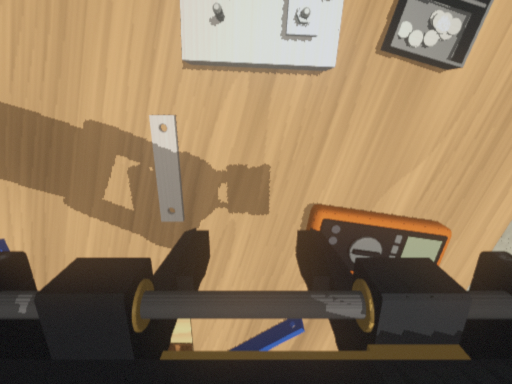

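Emit:
arm_command --moves '[[[0, 0, 0, 0, -0.037, 0, 60], [0, 0, 0, 0, -0.037, 0.02, 60], [0, 0, 0, -0.003, -0.037, 0.035, 60], [0, 0, -0.023, 0, 0, 0.035, 60], [0, 0, 0, 0, 0, 0.025, 60], [0, 0, 0, 0, 0, 0, 60], [0, 0, 0, 0, 0, 0, 60]]]'

```text
time_s: 15.6
tcp_pos: [475.1, -4.9, 60.2]
tool_rot: [-3.14, -0.001, 1.88]
contact_force: [0.6, 0.5, 0.5]
width: 0.598
```

```bash
python3 bar.py w17
```

```text
t 15.6 tcp [475.1  -4.9  60.2] rot [-3.1396e+00 -8.0000e-04  1.8803e+00] q [-0.26  0.43  1.72 -0.    0.99 -0.57] w 52.7 F [0.6 0.5 0.5]
[ 303    0  209   49 8607] [[303.0, 0.0], [511.0, 0.0], [511.0, 48.0], [303.0, 48.0]] c [539.5 157.3] size [146.8  31.7] ydir 0.3087
[ 233  117   38  151 4958] [[233.0, 117.0], [270.0, 117.0], [270.0, 267.0], [233.0, 267.0]] c [473.  -5.] size [ 29.6 139.4] ydir 1.9004
[315 299  51  19 615] [[315.0, 299.0], [365.0, 299.0], [365.0, 317.0], [315.0, 317.0]] c [594.6 -90.2] size [50.2 22.7] ydir 0.3115
```

View pics/w17.png

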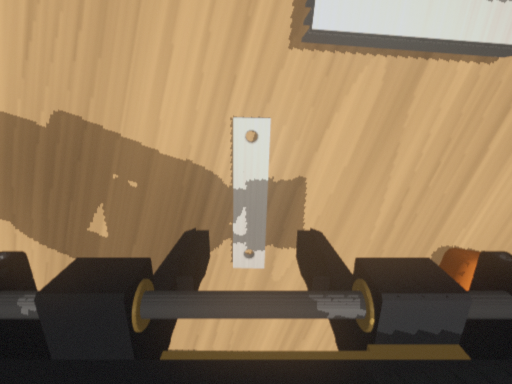

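Emit:
arm_command --moves '[[[0, 0, 0, 0, -0.002, 0.03, 60], [0, 0, 0, 0, 0, 0.03, 60], [0, 0, 0, 0, 0, 0.02, 60], [0, 0, 0, 0, 0, 0, 60], [0, 0, 0, 0, 0, 0, 60]]]'

```text
time_s: 16.15
tcp_pos: [473.6, -5.6, -18.6]
tool_rot: [3.141, 0.001, 1.88]
contact_force: [0.4, -0.8, -0.0]
width: 0.6
```

Emit:
arm_command --moves '[[[0, 0, 0, 0, 0, 0.002, 60], [0, 0, 0, 0, 0, 0.002, 60], [0, 0, 0, 0, 0, 0, 60]]]'

```text
time_s: 16.45
tcp_pos: [472.9, -5.6, -23.1]
tool_rot: [3.141, 0.001, 1.88]
contact_force: [0.3, 0.6, 0.6]
width: 0.598
```

```bash
python3 bar.py w18|head -1; python3 -c "
import cv2;t=cv2.imread('pics/w18.png');cv2.imwrite('pics/w18c.png',cv2.resize(t[100:320,150:360],None,fx=2.7,fy=2.7))"
```

```text
t 16.45 tcp [472.9  -5.6 -23.1] rot [3.1408e+00 5.0000e-04 1.8798e+00] q [-0.26  0.57  1.81 -0.    0.76 -0.57] w 52.6 F [0.3 0.6 0.6]
```

View pics/w18c.png

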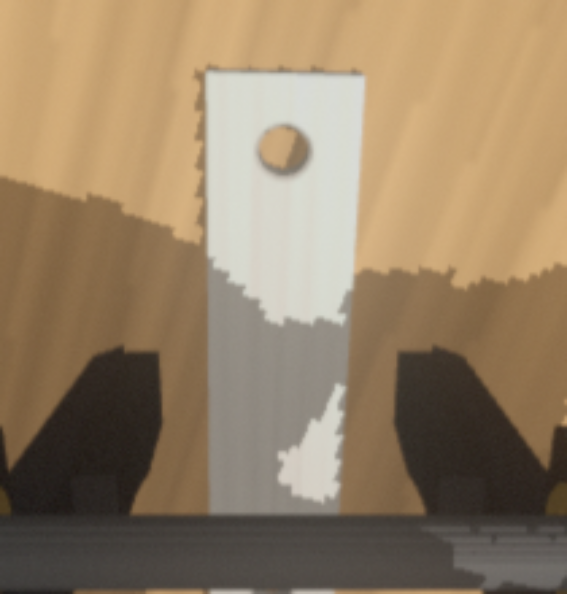

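Emit:
arm_command --moves '[[[0, 0, 0, 0, 0, 0.001, 60], [0, 0, 0, 0, 0, 0.001, 60], [0, 0, 0, 0, 0, 0, 60]]]'

```text
time_s: 16.8
tcp_pos: [472.6, -5.5, -25.7]
tool_rot: [-3.141, -0.0, 1.88]
contact_force: [-0.9, 0.0, 0.6]
width: 0.599
```

Emit:
arm_command --moves '[[[0, 0, 0, 0, 0, 0, 40], [0, 0, 0, 0, 0, 0, 32], [0, 0, 0, 0, 0, 0, 28], [0, 0, 0, 0, 0, 0, 28], [0, 0, 0, 0, 0, 0, 28], [0, 0, 0, 0, 0, 0, 28]]]' --force 30

```text
time_s: 17.4
tcp_pos: [472.7, -5.5, -25.6]
tool_rot: [3.142, 0.0, 1.88]
contact_force: [0.3, -0.4, -1.3]
width: 0.335
```

Emit:
arm_command --moves '[[[0, 0, 0, 0, 0, 0, 15], [0, 0, 0, 0, 0, -0.01, 15], [0, 0, 0, 0, 0, -0.02, 15], [0, 0, 0, 0, 0, -0.04, 15], [0, 0, 0, 0, 0, -0.04, 15], [0, 0, 0, 0, 0, -0.02, 15], [0, 0, 0, 0, 0, 0, 15]]]'

```text
time_s: 18.1
tcp_pos: [473.8, -5.7, 107.2]
tool_rot: [3.137, 0.003, 1.88]
contact_force: [0.1, 0.4, -2.1]
width: 0.335
```

```bash
python3 -c "
from h import *
go([489,228.5,105])
im=capture('wrist')[:,:,::-1];cv2.imwrite('pics/w20.png',im)
"
```

```text
t 18.1 tcp [473.8  -5.7 107.2] rot [3.1365 0.0032 1.8799] q [-0.26  0.36  1.67  0.    1.11 -0.57] w 29.5 F [ 0.1  0.4 -2.1]
tool shift mm [218.5  85.7   2. ]
```

View pics/w20.png

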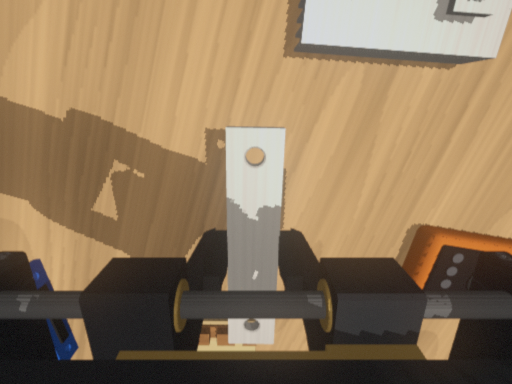

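Emit:
arm_command --moves '[[[0, 0, 0, 0.02, 0.004, 0, 15], [0, 0, 0, 0.035, 0.007, 0, 15], [0, 0, 0, 0.04, 0.007, 0, 15], [0, 0, 0, 0.03, 0.005, 0, 15], [0, 0, 0, 0.008, 0.003, 0, 15], [0, 0, 0, 0, 0, 0, 15], [0, 0, 0, 0, 0, 0, 15]]]'

```text
time_s: 18.85
tcp_pos: [457.0, 128.3, 103.7]
tool_rot: [-3.14, -0.0, 1.879]
contact_force: [1.0, 0.1, -2.4]
width: 0.333
```

```bash
python3 -c "
from h import *
go([489,228.5,105])
c=calibration('wrist');im=capture('wrist')[:,:,::-1];cv2.imwrite('pics/w21.png',im)
np.save('w21c.npy',c['cam_to_world']);cv2.imwrite('pics/w21c.png',cv2.resize(im[0:230,220:420],None,fx=2.6,fy=2.6,interpolation=cv2.INTER_CUBIC))
s=readout.observe();R=Ro.from_euler('xyz',s['tool_rot'])
for d in([55,0],[-55,0]): print('hole exp',proj(c,s['tcp_pos']+R.apply([d[0],0,-36.6])))
"
```

```text
t 18.85 tcp [457.  128.3 103.7] rot [-3.1403 -0.      1.8794] q [ 0.02  0.37  1.67 -0.    1.11 -0.28] w 29.3 F [ 1.   0.1 -2.4]
tool shift mm [85.8 61.  -1.4]
hole exp [254.61902335 157.09077789]
hole exp [254.10568259 325.83211181]
```

View pics/w21.png

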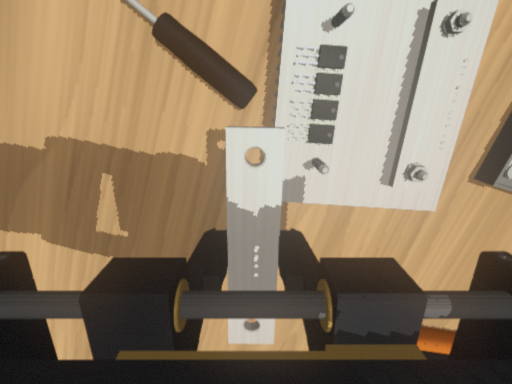

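View pics/w21c.png

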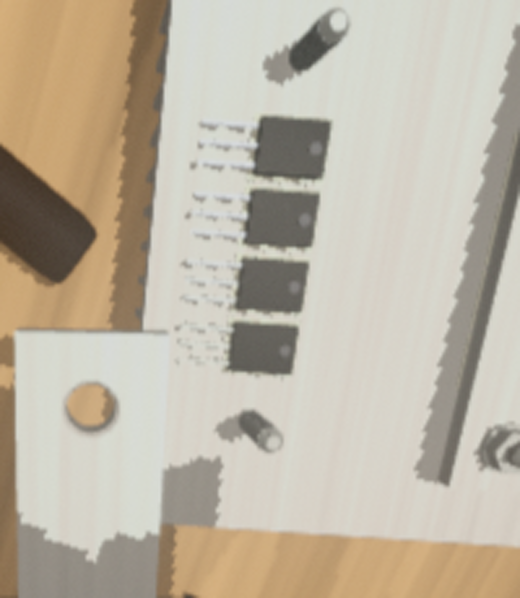

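Stud tips are at (350,8) and (325,169). The bar's holes are at (255,156) and (252,324), close to where I predicted. I'll refine these by mask.

```bash
python3 -c "
from h import *
c=calibration('wrist');im=cv2.imread('pics/w21.png');g=cv2.cvtColor(im,cv2.COLOR_BGR2GRAY)
L=onz(c,350.4,7.7,72);R_=onz(c,325.4,169.2,72);d=L-R_;print('L',L.round(1),'R',R_.round(1),'dist',np.linalg.norm(d),'dir',np.arctan2(d[1],d[0]),'mid',((L+R_)/2).round(1))
hsv=cv2.cvtColor(im,cv2.COLOR_BGR2HSV)
# hole
m=np.zeros(g.shape,np.uint8);m[140:175,238:272]=(hsv[140:175,238:272,1]>50);n,l,st,ce=cv2.connectedComponentsWithStats(m);print(st[1:],ce[1:])
# base points of studs z=40 and transistor blobs
dk=((g<90)&(hsv[:,:,1]<90)).astype(np.uint8);dk[:,:300]=0;dk[:,360:]=0;dk[150:]=0;dk[:35]=0
n,l,st,ce=cv2.connectedComponentsWithStats(dk)
for i in range(1,n):
    if st[i,4]>150: print(st[i],ce[i].round(1),onz(c,*ce[i],45).round(1))
cv2.imwrite('pics/studs.png',np.vstack([cv2.resize(im[0:40,320:370],None,fx=7,fy=7,interpolation=0),cv2.resize(im[150:190,300:350],None,fx=7,fy=7,interpolation=0)]))
"
```

```text
L [474.8 281.1  72. ] R [500.9 175.1  72. ] dist 109.195223209289 dir 1.8126231210572086 mid [487.8 228.1  72. ]
[[246 148  18  16 234]] [[254.32051282 155.51709402]]
```

View pics/studs.png

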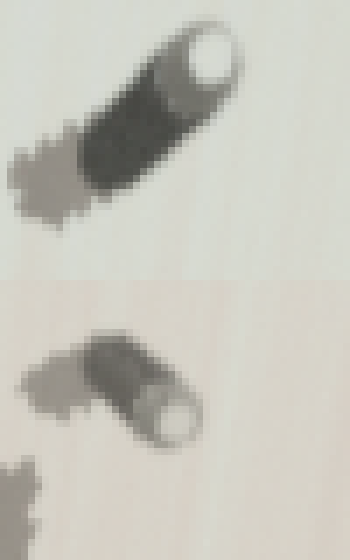

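```bash
python3 -c "
from h import *
c=calibration('wrist');im=cv2.imread('pics/w21.png')
cv2.imwrite('pics/rear.png',cv2.resize(im[300:355,215:290],None,fx=7,fy=7,interpolation=0))
s=readout.observe();R=Ro.from_euler('xyz',s['tool_rot'])
for p in ((254.3,155.5),): print(R.inv().apply(onz(c,*p,s['tcp_pos'][2]+36.6)-s['tcp_pos']))
hsv=cv2.cvtColor(im,cv2.COLOR_BGR2HSV);m=((hsv[:,:,1]<45)&(hsv[:,:,2]>95))
for r in (140,180,200,220): 
  x=np.nonzero(m[r,200:290])[0]+200; a=[x.min()-.5,min(x.max(),286)+.5];print(r,a,[R.inv().apply(onz(c,u,r,s['tcp_pos'][2]+36.6)-s['tcp_pos']).round(2)[:2] for u in a])
"
```

```text
[ 55.54465437  -0.09236043 -36.59963701]
140 [np.float64(225.5), 286.5] [array([ 63.48, -14.71]), array([63.48, 16.21])]
180 [np.float64(225.5), 286.5] [array([ 42.39, -15.38]), array([42.4 , 17.04])]
200 [np.float64(226.5), 286.5] [array([ 31.07, -15.19]), array([31.08, 17.49])]
220 [np.float64(226.5), np.float64(279.5)] [array([ 19.16, -15.55]), array([19.18, 14.05])]
```

View pics/rear.png

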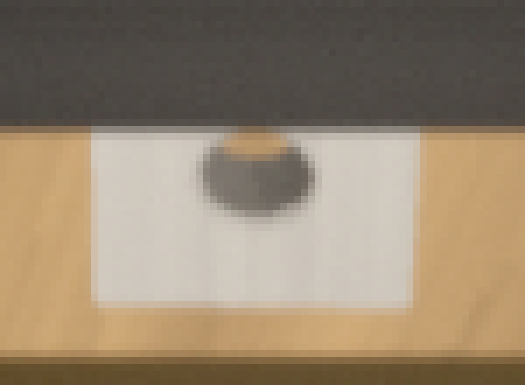

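```bash
python3 -c "
from h import *
s=readout.observe();R2=Ro.from_euler('xyz',[np.pi,0,1.828])
c=calibration('wrist')
L=onz(c,349.9,7.5,72);Rr=onz(c,324.9,169.4,72);mid=(L+Rr)/2;d=L-Rr;print(mid,np.arctan2(d[1],d[0]))
t=mid-R2.apply([.75,-.95,0]);t[2]=60;print(t);
d=R2.inv().apply(t-s['tcp_pos']);print('after turn',d.round(1))
"
```

```text
[487.50104715 227.95618564  72.        ] 1.8124507512737633
[488.61057988 227.47251517  60.        ]
after turn [88.1 55.8 43.9]
```

Emit:
arm_command --moves '[[[0, 0, 0.051, 0, 0, 0, 15], [0, 0, 0, 0.02, 0.01, 0, 15], [0, 0, 0, 0.03, 0.02, 0, 15], [0, 0, 0, 0.03, 0.02, 0, 15], [0, 0, 0, 0.008, 0.006, 0.01, 15], [0, 0, 0, 0, 0, 0.015, 15], [0, 0, 0, 0, 0, 0.01, 15], [0, 0, 0, 0, 0, 0, 15]]]'

```text
time_s: 19.7
tcp_pos: [487.9, 227.1, 67.8]
tool_rot: [-3.138, 0.0, 1.827]
contact_force: [0.2, 0.4, -0.9]
width: 0.333
```

```bash
python3 -c "
from h import *
go([488.6,227.5,60])
c=calibration('wrist');im=capture('wrist')[:,:,::-1];cv2.imwrite('pics/w22.png',im)
cv2.imwrite('pics/w22c.png',cv2.resize(im[100:350,180:330],None,fx=2.4,fy=2.4,interpolation=cv2.INTER_CUBIC))
im=capture('scene')[:,:,::-1];cv2.imwrite('pics/s22.png',cv2.resize(im[110:220,310:420],None,fx=5,fy=5,interpolation=cv2.INTER_CUBIC))
print(proj(c,[474.3,280.8,72]),proj(c,[500.6,175.0,72]))
"
```

```text
t 19.7 tcp [487.9 227.1  67.8] rot [-3.138   0.      1.8274] q [ 0.22  0.51  1.54 -0.    1.1  -0.04] w 29.3 F [ 0.2  0.4 -0.9]
tool shift mm [0.2 0.8 7.8]
[254.89598654 145.93379778] [252.64480367 290.17829941]
```

View pics/w22c.png

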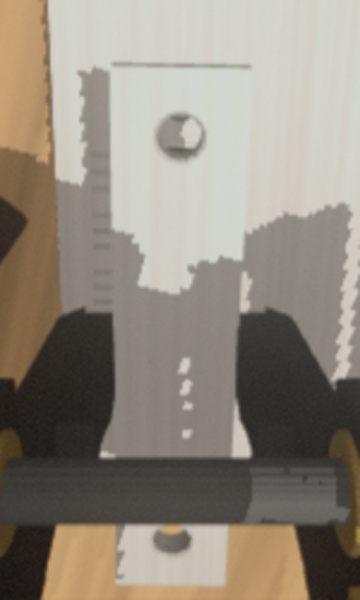

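View pics/s22.png

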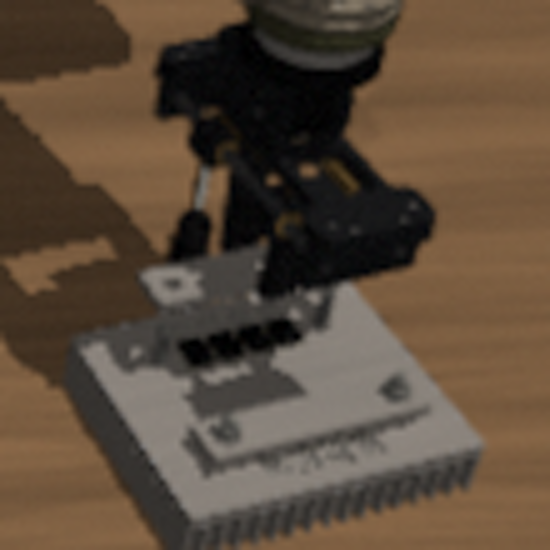

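```bash
python3 -c "
from h import *
im=cv2.imread('pics/w1.png')
a=cv2.resize(im[135:160,385:425],None,fx=12,fy=12,interpolation=0);b=cv2.resize(im[215:240,370:410],None,fx=12,fy=12,interpolation=0)
cv2.imwrite('pics/w1s.png',np.vstack([a,b]))
go([488.6,227.5,50])
"
```

```text
t 19.8 tcp [488.8 227.6  69.5] rot [-3.1413e+00  1.0000e-04  1.8276e+00] q [ 0.22  0.51  1.54 -0.    1.1  -0.04] w 29.4 F [-0.1  0.5 -0.6]
tool shift mm [-0.1 -0.2 19.5]
```

View pics/w1s.png

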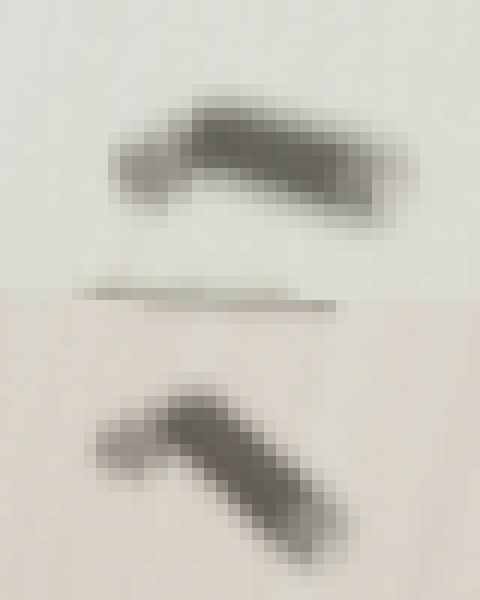

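```bash
python3 -c "
from h import *
c=calibration('wrist');s=readout.observe();R=Ro.from_euler('xyz',s['tool_rot']).as_matrix()
T=np.eye(4);T[:3,:3]=R;T[:3,3]=s['tcp_pos'];X=np.linalg.inv(T)@np.array(c['cam_to_world']);print(X.round(4))
def cam(p,e):
    T=np.eye(4);T[:3,:3]=Ro.from_euler('xyz',e).as_matrix();T[:3,3]=p;k=dict(c);k['cam_to_world']=T@X;return k
k=cam([300,199.4,209.7],[3.1413,0,1.8572])
L=onz(k,416.6,149.9,72);Q=onz(k,396.6,234.1,72);d=L-Q;print('w1',L.round(1),Q.round(1),np.linalg.norm(d),np.arctan2(d[1],d[0]),(L+Q)/2)
ct=calibration('top');im=cv2.imread('pics/top0.png');cv2.imwrite('pics/tst.png',np.vstack([cv2.resize(im[188:208,115:140],None,fx=14,fy=14,interpolation=0),cv2.resize(im[183:203,158:183],None,fx=14,fy=14,interpolation=0)]))
for p in ([474.3,280.8],[500.6,175.0]): print(proj(ct,[*p,72]),proj(ct,[*p,40]))
"
```

```text
[[-0.000000e+00 -9.492000e-01 -3.145000e-01  8.208460e+01]
 [ 1.000000e+00  1.000000e-04 -5.000000e-04 -9.305000e-01]
 [ 5.000000e-04 -3.145000e-01  9.492000e-01 -1.748029e+02]
 [ 0.000000e+00  0.000000e+00  0.000000e+00  1.000000e+00]]
w1 [473.3 280.2  72. ] [499.2 174.7  72. ] 108.69304112364156 1.8111844750970072 [486.21865733 227.43908822  72.        ]
[123.63597033 201.833918  ] [127.42203754 202.498451  ]
[164.80333196 192.23617256] [167.46524702 193.16118779]
```

View pics/tst.png

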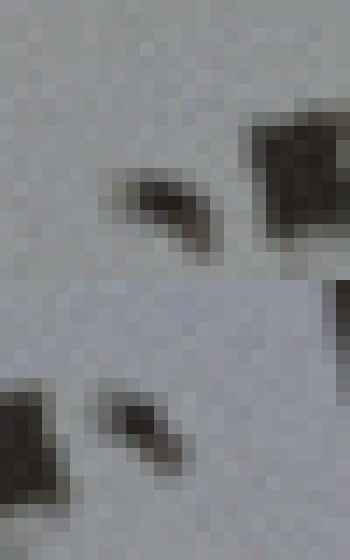

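```bash
python3 -c "
from h import *
c=calibration('wrist');s=readout.observe();R=Ro.from_euler('xyz',s['tool_rot']).as_matrix()
T=np.eye(4);T[:3,:3]=R;T[:3,3]=s['tcp_pos'];X=np.linalg.inv(T)@np.array(c['cam_to_world'])
def cam(p,e):
    T=np.eye(4);T[:3,:3]=Ro.from_euler('xyz',e).as_matrix();T[:3,3]=p;k=dict(c);k['cam_to_world']=T@X;return k
ks={'w1':(cam([300,199.4,209.7],[3.1413,0,1.8572]),(416.6,149.9),(396.6,234.1)),'w21':(cam([457,128.3,103.7],[-3.1403,0,1.8794]),(349.9,7.5),(324.9,169.4))}
for dz in (0,2,3):
  for n,(k,l,r) in ks.items():
    L=onz(k,*l,72-dz);Q=onz(k,*r,72-dz);d=L-Q;print(dz,n,np.linalg.norm(d).round(1),np.arctan2(d[1],d[0]).round(4),((L+Q)/2).round(1))
  k=ks['w21'][0];Rt=Ro.from_euler('xyz',[-3.1403,0,1.8794])
  print('holes',[Rt.inv().apply(onz(k,*p,103.7+36.6-dz)-np.array([457,128.3,103.7])).round(2)[:2] for p in((254.3,155.5),(251.2,323.8))])
"
```

```text
0 w1 108.7 1.8112 [486.2 227.4  72. ]
0 w21 109.4 1.8132 [487.3 228.2  72. ]
holes [array([55.52, -0.13]), array([-53.79,  -1.91])]
2 w1 109.4 1.8112 [487.6 227.1  70. ]
2 w21 110.4 1.8132 [487.8 228.4  70. ]
holes [array([55.14, -0.12]), array([-55.76,  -1.92])]
3 w1 109.7 1.8112 [488.2 227.   69. ]
3 w21 110.9 1.8132 [488.1 228.5  69. ]
holes [array([54.95, -0.11]), array([-56.74,  -1.93])]
```

Emit:
arm_command --moves '[[[0, 0, 0, 0.0008, 0, 0.008, 15], [0, 0, 0, 0, 0, 0.008, 15], [0, 0, 0, 0, 0, 0.003, 15], [0, 0, 0, 0, 0, 0, 15], [0, 0, 0, 0, 0, 0, 15]]]'

```text
time_s: 20.3
tcp_pos: [488.5, 229.3, 50.4]
tool_rot: [3.141, 0.0, 1.829]
contact_force: [-0.0, -0.5, -1.3]
width: 0.334
```

```bash
python3 -c "
from h import *
go([488.6,228.4,50])
c=calibration('wrist');im=capture('wrist')[:,:,::-1];cv2.imwrite('pics/w23.png',im)
cv2.imwrite('pics/w23c.png',np.vstack([cv2.resize(im[125:185,215:295],None,fx=7,fy=7,interpolation=cv2.INTER_CUBIC),cv2.resize(im[310:345,215:295],None,fx=7,fy=7,interpolation=cv2.INTER_CUBIC)])[:600])
im=capture('scene')[:,:,::-1];cv2.imwrite('pics/s23.png',cv2.resize(im[150:190,320:390],None,fx=10,fy=10,interpolation=cv2.INTER_CUBIC))
print(proj(c,[474.3,280.8,71]),proj(c,[500.6,175.0,71]))
"
```

```text
t 20.3 tcp [488.5 229.3  50.4] rot [3.1415 0.     1.8289] q [ 0.22  0.53  1.56 -0.    1.05 -0.04] w 29.4 F [-0.  -0.5 -1.3]
tool shift mm [-0.9 -0.2  0.4]
[253.31747652 153.76131364] [250.95044131 307.94703873]
```

View pics/w23c.png

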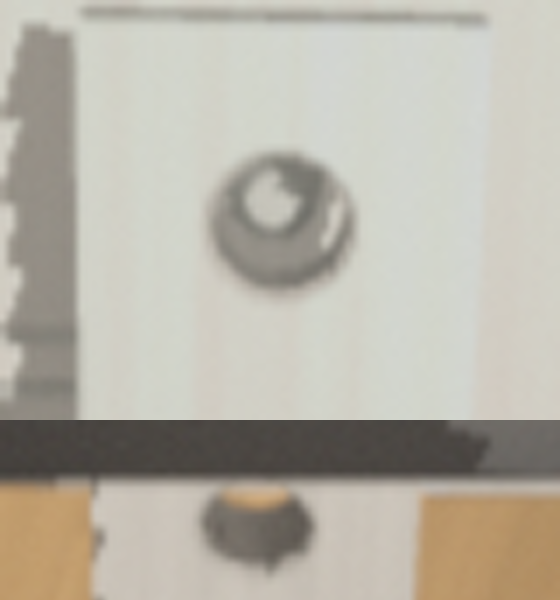

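View pics/s23.png

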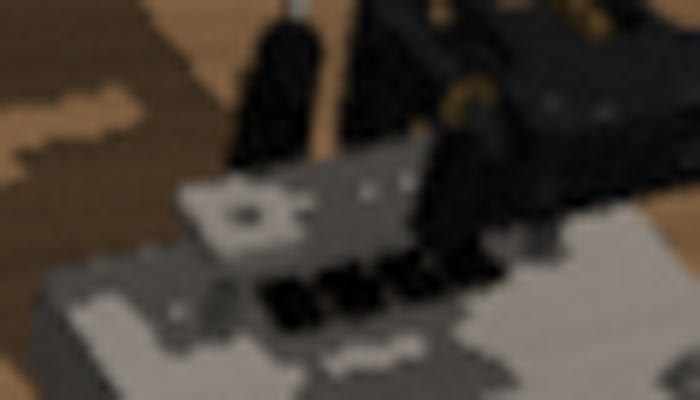

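```bash
python3 -c "
from h import *
c=calibration('wrist');s=readout.observe();R=Ro.from_euler('xyz',s['tool_rot'])
im=cv2.imread('pics/w23.png')
g=cv2.cvtColor(im,cv2.COLOR_BGR2GRAY)
z=s['tcp_pos'][2]+36.6
for dz in (0,1.5):
  h=onz(c,254.9,155.9,z-dz);t=onz(c,253.5,152.4,72-dz)
  print('hole',h.round(1),'tip',t.round(1),'tip-hole in tool',R.inv().apply(t-h).round(2)[:2])
"
```

```text
hole [474.6 282.8  87.2] tip [474.2 281.8  72. ] tip-hole in tool [-0.93 -0.68]
hole [474.7 282.5  85.7] tip [474.3 281.5  70.5] tip-hole in tool [-0.91 -0.69]
```

Emit:
arm_command --moves '[[[0, 0, 0, -0.0009, -0.0005, 0, 15], [0, 0, 0, 0, 0, 0.003, 15], [0, 0, 0, 0, 0, 0.003, 15], [0, 0, 0, 0, 0, 0.002, 15], [0, 0, 0, 0, 0, 0, 15]]]'

```text
time_s: 20.9
tcp_pos: [488.0, 228.2, 42.0]
tool_rot: [-3.141, -0.0, 1.829]
contact_force: [-0.3, -0.5, -0.9]
width: 0.336
```

```bash
cat > look.py <<'E'
from h import *
import sys
n=sys.argv[1]
go([488.6,228.4,50])
c=calibration('wrist');im=capture('wrist')[:,:,::-1];cv2.imwrite(f'pics/{n}.png',im)
cv2.imwrite(f'pics/{n}c.png',np.vstack([cv2.resize(im[130:180,215:295],None,fx=7,fy=7,interpolation=cv2.INTER_CUBIC),cv2.resize(im[310:345,215:295],None,fx=7,fy=7,interpolation=cv2.INTER_CUBIC)])[:600])
E
python3 look.py w24
```

```text
t 20.9 tcp [488.  228.2  42. ] rot [-3.1408 -0.      1.8287] q [ 0.22  0.54  1.57  0.    1.03 -0.04] w 29.6 F [-0.3 -0.5 -0.9]
tool shift mm [ 0.1  0.6 -8. ]
```

View pics/w24c.png

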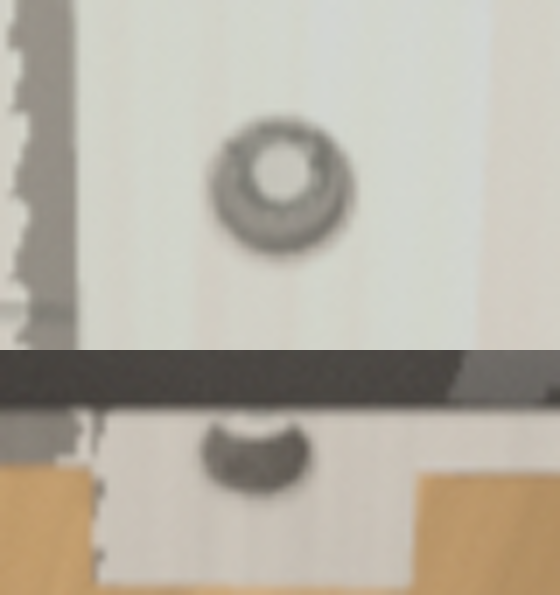

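Emit:
arm_command --moves '[[[0, 0, 0, 0, 0, 0.001, 15], [0, 0, 0, 0, 0, 0.001, 15], [0, 0, 0, 0, 0, 0.001, 15], [0, 0, 0, 0, 0, 0.001, 15], [0, 0, 0, 0, 0, 0, 15]]]'

```text
time_s: 21.45
tcp_pos: [488.2, 228.2, 38.3]
tool_rot: [-3.141, -0.0, 1.829]
contact_force: [0.0, 0.7, -1.2]
width: 0.334
```

```bash
python3 look.py w25
```

```text
t 21.45 tcp [488.2 228.2  38.3] rot [-3.1414 -0.      1.8288] q [ 0.22  0.55  1.57  0.    1.02 -0.04] w 29.4 F [ 0.   0.7 -1.2]
tool shift mm [  0.    0.5 -11.7]
```

View pics/w25c.png

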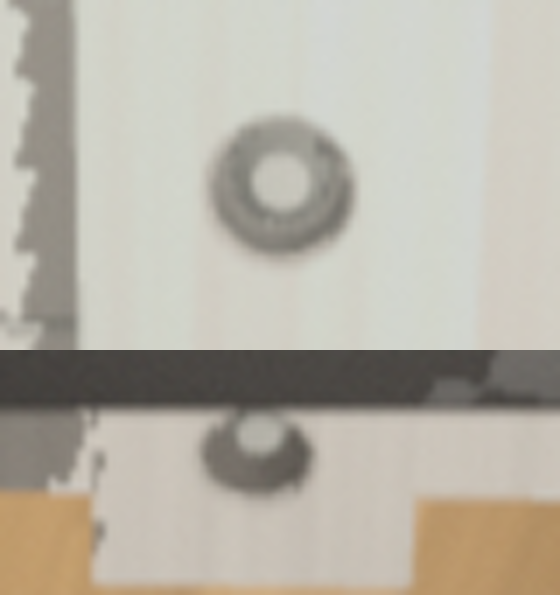

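Both stud tips now sit centred in both holes with no contact force. I'll continue down slowly.

Emit:
arm_command --moves '[[[0, 0, 0, 0, 0, 0.002, 15], [0, 0, 0, 0, 0, 0.002, 15], [0, 0, 0, 0, 0, 0.002, 15], [0, 0, 0, 0, 0, 0.002, 15], [0, 0, 0, 0, 0, 0, 15]]]'

```text
time_s: 22.0
tcp_pos: [488.1, 228.2, 30.1]
tool_rot: [-3.141, -0.0, 1.829]
contact_force: [-0.5, 0.2, -1.9]
width: 0.334
```

```bash
python3 look.py w26
```

```text
t 22.0 tcp [488.1 228.2  30.1] rot [-3.141  -0.      1.8288] q [ 0.22  0.56  1.58 -0.    1.   -0.04] w 29.4 F [-0.5  0.2 -1.9]
tool shift mm [  0.1   0.5 -19.9]
```

View pics/w26c.png

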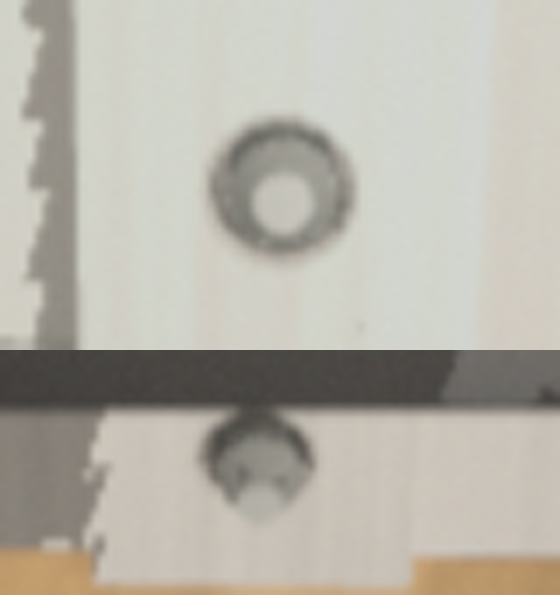

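Emit:
arm_command --moves '[[[0, 0, 0, 0, 0, 0.002, 15], [0, 0, 0, 0, 0, 0.002, 15], [0, 0, 0, 0, 0, 0.002, 15], [0, 0, 0, 0, 0, 0.002, 15], [0, 0, 0, 0, 0, 0, 15]]]'

```text
time_s: 22.55
tcp_pos: [488.0, 228.2, 22.0]
tool_rot: [-3.141, -0.0, 1.829]
contact_force: [-0.1, 0.7, -0.3]
width: 0.334
```

Emit:
arm_command --moves '[[[0, 0, 0, 0, 0, 0.001, 15], [0, 0, 0, 0, 0, 0.0005, 15], [0, 0, 0, 0, 0, 0, 15]]]'

```text
time_s: 22.85
tcp_pos: [488.2, 228.2, 20.9]
tool_rot: [-3.142, -0.0, 1.829]
contact_force: [-0.6, 0.4, -0.5]
width: 0.332
```

Emit:
arm_command --moves '[[[0, 0, 0, 0, 0, 0.0005, 15], [0, 0, 0, 0, 0, 0.0005, 15], [0, 0, 0, 0, 0, 0, 15]]]'

```text
time_s: 23.15
tcp_pos: [488.2, 228.3, 19.8]
tool_rot: [-3.141, 0.0, 1.829]
contact_force: [-0.8, -0.7, -0.6]
width: 0.335
```

```bash
python3 look.py w27
```

```text
t 23.15 tcp [488.2 228.3  19.8] rot [-3.1415  0.      1.8288] q [ 0.22  0.58  1.59 -0.    0.98 -0.04] w 29.5 F [-0.8 -0.7 -0.6]
tool shift mm [  0.    0.4 -30.2]
```

View pics/w27.png

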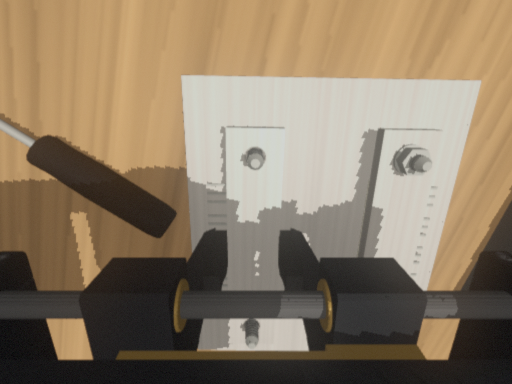

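Close to home. I'll finish in half-millimetre steps until there is contact.

Emit:
arm_command --moves '[[[0, 0, 0, 0, 0, 0.0005, 15], [0, 0, 0, 0, 0, 0, 15], [0, 0, 0, 0, 0, 0, 15]]]'

```text
time_s: 23.5
tcp_pos: [488.3, 228.3, 19.4]
tool_rot: [3.141, -0.0, 1.829]
contact_force: [0.2, -0.1, -0.3]
width: 0.336
```

Emit:
arm_command --moves '[[[0, 0, 0, 0, 0, 0.0005, 15], [0, 0, 0, 0, 0, 0, 15], [0, 0, 0, 0, 0, 0, 15]]]'

```text
time_s: 23.8
tcp_pos: [488.3, 228.3, 19.4]
tool_rot: [3.141, 0.0, 1.829]
contact_force: [-2.3, -0.8, 5.7]
width: 0.334
```

Contact of 5.7 N at the predicted home height. Now I let go and rise straight up.

Emit:
arm_command --moves '[[[0, 0, 0, 0, 0, 0, 38], [0, 0, 0, 0, 0, 0, 44], [0, 0, 0, 0, 0, 0, 50], [0, 0, 0, 0, 0, 0, 50]]]'

```text
time_s: 24.2
tcp_pos: [488.2, 228.2, 18.8]
tool_rot: [-3.142, -0.0, 1.829]
contact_force: [-0.2, -0.6, -0.8]
width: 0.502
```

Emit:
arm_command --moves '[[[0, 0, 0, 0, 0, -0.01, 50], [0, 0, 0, 0, 0, -0.02, 50], [0, 0, 0, 0, 0, -0.04, 50], [0, 0, 0, 0, 0, -0.05, 50], [0, 0, 0, 0, 0, -0.04, 50], [0, 0, 0, -0.03, -0.03, 0, 50], [0, 0, 0, -0.04, -0.03, 0, 50], [0, 0, 0, 0, 0, 0, 50]]]'

```text
time_s: 25.0
tcp_pos: [446.2, 142.1, 179.9]
tool_rot: [-3.141, 0.001, 1.825]
contact_force: [0.2, -0.3, 0.2]
width: 0.5
```

```bash
python3 -c "
from h import *
go(None)
im=capture('wrist')[:,:,::-1];cv2.imwrite('pics/w28.png',im)
im=capture('scene')[:,:,::-1];cv2.imwrite('pics/s28.png',cv2.resize(im[130:240,300:420],None,fx=5,fy=5,interpolation=cv2.INTER_CUBIC));cv2.imwrite('pics/s28f.png',im)
"
```

```text
t 25.0 tcp [446.2 142.1 179.9] rot [-3.1412e+00  9.0000e-04  1.8254e+00] q [ 0.06  0.27  1.56 -0.    1.31 -0.2 ] w 44.0 F [ 0.2 -0.3  0.2]
```

View pics/w28.png

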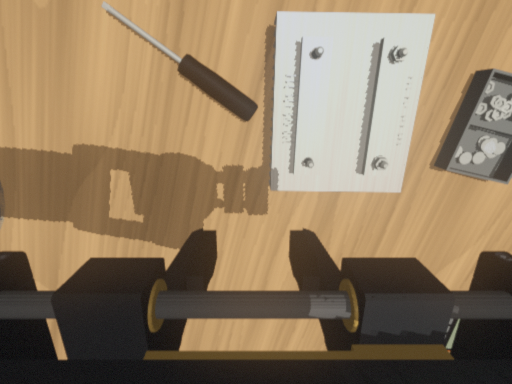

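View pics/s28.png

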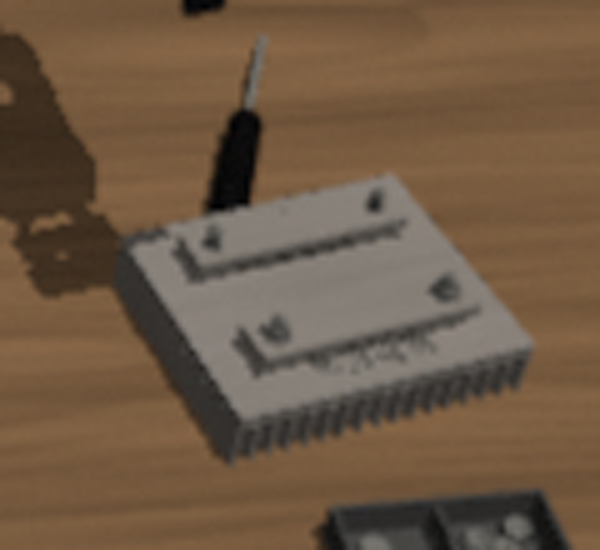

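View pics/s28f.png

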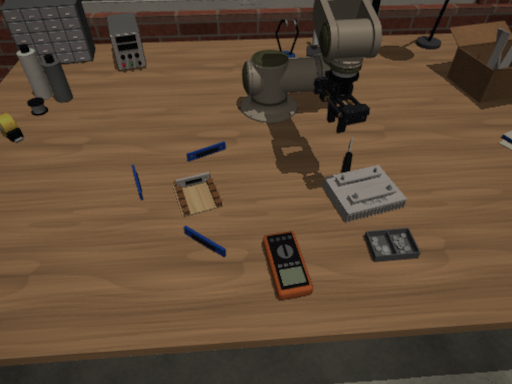

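The wrist view shows both studs through the bar at (318,52) and (308,163). Its shadow line matches the far bar's, so it lies level. The short bar, the blue bars, the multimeter, the tray and the screwdriver are where they were. I'll hand it in.

```bash
python3 -c "
from cell import workorder
print(workorder.sign_off())"
```

```text
the job is handed in; nothing more can be done
None
```

The longer grey clamp bar is home on the near row of transistors, and the job was handed in at about 25 s.

- **What I did:** I took the bar from the rack, tipped it strip-side down onto the bench and let go. Then I took it again across its width, lined its holes up with the stud tips through the wrist camera, and lowered it over both studs. It touched with 5.7 N at exactly the home height worked out beforehand. I then let go and lifted clear.
- **Last checks:** Both studs stand through the holes, and the bar's shadow line matches that of the bar already fitted, so it looks level. The short bar, the blue bars, the multimeter, the tray and the screwdriver look unmoved in the final picture. I judged that by eye and did not measure them.
- **What disagreed:**
  - **Finger position:** The real fingertips are about 29 mm behind the reported TCP. My first two closures therefore shut on air above the bar, and after that I worked with the measured offset.
  - **Wrist camera:** It read lengths about 1% short. I corrected for this by comparing each hole with the stud seen through it.
  - **Laying flat:** The last centimetre or so of one edge onto the bench was a small tip off the finger, because a finger could not stay underneath.

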